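Fetch the primer pot from behind the bottle and the can

ROBOT

A 6-joint arm with a two-finger parallel gripper is mounted at the origin on the work surface. World frame = base frame: x ahead of the robot, y to its left, z up, the work surface at z = 0. Lengths are in mm, angles in rad, forces in N, time in s.
With the tool pointing down it reaches from about 300 to 775 mm from the base axis. Payload 14.6 kg.
Tool frame: the origin (TCP) lies on the centre line of the jaws, within the pads' length; the fingertips stand ahead of it and the grasp point (between the pads) lies 6 mm ahead of it (tip_reach is the z of the fingertips in the tool frame, in mm); z points along the fingers, y is the direction in which the jaws open and shut (so a half turn about z gives the same grasp; the last joint's range is limited). The gripper opens to 85 mm and grips with 20 to 120 N. Pads are 22 mm wide; open, the fingers measure 114 mm over their backs; the gripper's body (76 mm by 85 mm) begins 54 mm behind the grasp point. The pads swing forward as they close: fully open they stand 13 mm farther back than shut.
Start: joints at [-1.253, 0.3, 1.521, -0, 1.321, -0.067], TCP at [206.448, -509.773, 256.281] pointing down, gripper open.
Joint ranges: [-3.03, 3.03], [-0.79, 2.21], [0.23, 2.52], [-1.04, 4.18], [0, 3.07], [-2.55, 2.55]. Speed limits (rad/s): [2.22, 2.22, 2.57, 3.14, 3.14, 3.14].

INTERFACE

Orientations are given as a rotation vector (axis times angle).
In Python, from bench import read_state, grab_frame, camera_model, close_job, tip_reach gives the robot as it stands.
- The arm moves only by the tool servo_tool, never from a script. Its argument "plan" is a list of rows, each an object with "delta_pos": the shift along the world's x, y, z in m, a list of three; "dr": the turn, a rotation vector about the world's x, y, z in degrees, a list of three. In form: [{"delta_pos": [x, y, z], "dr": [ax, ay, az]}, ...]. A call has 1 to 20 rows; each row shifts and turns the pose as measured when the row begins; what a row does not reach is not made up. A row lasts 1/12 s, in which the tool goes at most 41.7 mm and 7.16 degrees, less where a joint would pass 70% of its speed; a pose out of reach is approached as far as the arm can. A call with a gripper value outside its range is refused whole. "jaw" is the opening, from -1 (shut) to 1 (fully open), set as the call begins (left out, the last holds). The fingers move at their own pace and stop on an object; "grip_force" is the grip in N (left out, the last holds). Time passes only in rows, so rows that do not move let the fingers close. It gives the time, the measured TCP pose, the force and the opening at its end, in the units of the state.
- read_state(): the state, without advancing time (a new reading comes with each control period).
- grab_frame(name): name is "scene" or "side" or "wrist"; returns the picture (384x512x3 uint8, blue, green, red); there is no depth.
- camera_model(name): a dict with "camera_matrix" (3x3 intrinsics, pixels), "extrinsics" (4x4, takes a point from world to camera coordinates); the wrist camera has in their place "T_tool_cam" (4x4, takes a point from camera to tool coordinates, whose origin is the TCP and whose axes are the flange's). Camera axes: x right, y up, looking along -z (the intrinsics and any distortion apply to the point x, -y, -z); pixel columns grow to the right and rows downward; lengths in mm; the calibration is good to about 2 mm. A picture is of the moment at which its call begins: read the wrist's pose just before it. camera_model takes no time and is no camera call.
- close_job(): hands the job in, once; it reports no verdict.
The state is a dict: "t": time; "joint_positions": joint angles; "joint_vel": joint speeds; "joint_torque": joint torques, N m; "position": TCP position; "tool_rot": TCP orientation; "force": force on the tool from outside, world axes, zero at the start; "ft_torque": the same for the moment, N m; "width": finger opening in mm.
Only numpy, scipy, OpenCV 4.12 (cv2) and the standard library are available. Lean on these libraries where they do the work, as an engineer would, in place of code of your own. Each camera call takes 0.05 s, during which the arm holds its last target.

TASK

The low round primer pot stands at the back of the open tray, behind the tall round bottle and the square can. Move the bottle and the can out of the way onto the grey side mat, then stand the pot in the middle of the round rimmed stand, and only after that put the bottle back on the round pad and the can back on the square pad in the tray, each centred on its pad. Keep all three upright, set them down rather than dropping them, and leave the tape roll and the cardboard box where they are.

Things in the scene. Friction and masses are not known exactly. Their poses are not given: they have to be found in the camera images.
- bottle_mid (a point): tall round white bottle, closed, loose: straight body 56 mm in diameter up to 94 mm above its underside, then a short shoulder and a 30 mm grey cap; 115 mm tall in all, about 0.3 kg. The point is on its axis, 57.5 mm above its underside; z is its upright axis. It starts on the round pad.
- can_mid (a point): tall square metal can, closed, loose: 54 x 54 mm body, 98 mm tall, with a 28 mm round black cap near one corner of the top, 110 mm tall in all, about 0.3 kg. The point is on its axis, 55 mm above its underside; x and y are square to its side faces, z is up. It starts on the square pad, turned a little.
- pot_mid (a point): low round steel tin (primer pot), closed, loose: 54 mm in diameter, 40 mm tall, about 0.2 kg. The point is at its centre, 20 mm above its underside; z is its upright axis. It starts on the bare floor of the tray at the back, behind and between the bottle and the can, close to both.
- tray: fixed aluminium tray, 190 mm (x) x 264 mm (y), floor 4 mm thick, open at the front (-x), back wall at +x 36 mm high and side walls 26 mm high (from the bench), walls 4 mm thick. Origin at the centre of its underside; its x points from the open front to the back. The two pads lie side by side on its floor at its x = 0, y = +56 and -56 mm (which is on which side varies); the pot starts at about x = 57, y = 0 mm.
- round_pad: flat round black rubber pad, 70 mm in diameter, 2 mm thick, fixed on the tray floor: the bottle's place. Origin at the centre of its underside (4 mm above the bench).
- square_pad: flat square black rubber pad, 66 x 66 mm, 2 mm thick, fixed on the tray floor: the can's place. Origin at the centre of its underside (4 mm above the bench); its sides are parallel to the tray's.
- mat: flat grey mat fixed on the bench, 240 mm (its x) x 150 mm (its y), 3 mm thick: the side area, empty at the start. Origin at the centre of its underside, on the bench.
- stand: round dark steel pot stand fixed on the bench, 90 mm in outer diameter: a 6 mm thick disc with a rim 5 mm wide that rises 5 mm above it (top 11 mm above the bench); the rim's inside is 80 mm across. Origin at the centre of its underside, on the bench.
- tape_mid (a point): bystander: roll of grey tape lying flat, 90 mm in diameter, 35 mm high, loose. The point is at its centre, 17.5 mm above its underside. To be left alone.
- rivet_box_mid (a point): bystander: closed cardboard box, 60 x 90 x 40 mm high, loose. The point is at its centre. To be left alone.
Not all that is in view belongs to the job. Leave any pink or red look-alike of the part that bears bottle_mid alone.

How it is judged (in metres and radians):
On the way, in this order (a step that is already met when the one before it is completed fails the run):
1. the bottle and the can both stand upright on the side mat, let go (x of bottle_mid in the frame of mat between -0.12 and 0.12 m and y of bottle_mid in the frame of mat between -0.075 and 0.075 m and z of bottle_mid in the frame of mat between 0.0545 and 0.0665 m and angle between each of bottle_mid, can_mid's own z axis and vertical below 0.12 rad and linear speed of each of bottle, can below 0.03 m/s and contact force between each of bottle, can and the fingers below 0.2 N and x of can_mid in the frame of mat between -0.12 and 0.12 m and y of can_mid in the frame of mat between -0.075 and 0.075 m and z of can_mid in the frame of mat between 0.052 and 0.064 m), for 0.2 s.
2. the pot stands in the stand, let go, while the bottle and the can are still on the side mat (all of step 1 and horizontal distance between pot_mid and stand below 0.013 m and z of pot_mid in the frame of stand between 0.022 and 0.03 m and angle between pot_mid's own z axis and vertical below 0.12 rad and linear speed of pot below 0.03 m/s and contact force between pot and the fingers below 0.2 N), for 0.2 s.
At the end, for the whole second after the job is handed in: The pot stands upright inside the rim of the stand within 13 mm of its centre, the bottle stands upright on the round pad and the can on the square pad, each within 12 mm of the pad's centre, all released and at rest (horizontal distance between pot_mid and stand below 0.013 m and z of pot_mid in the frame of stand between 0.022 and 0.03 m and angle between each of pot_mid, bottle_mid, can_mid's own z axis and vertical below 0.12 rad and linear speed of each of pot, bottle, can below 0.03 m/s and contact force between each of pot, bottle, can and the fingers below 0.2 N and horizontal distance between bottle_mid and round_pad below 0.012 m and z of bottle_mid in the frame of round_pad between 0.0545 and 0.0645 m and horizontal distance between can_mid and square_pad below 0.012 m and z of can_mid in the frame of square_pad between 0.052 and 0.062 m); the robot touches nothing.
It fails at once if the bottle, the can or the pot is tipped by more than 35 degrees (angle between any of bottle_mid, can_mid, pot_mid's own z axis and vertical above 0.61 rad).
It fails at once if the bottle, the can or the pot is dropped or flung (it moves faster than 0.7 m/s with no finger on it) ((linear speed of bottle above 0.7 m/s and contact force between bottle and the fingers below 0.05 N) or (linear speed of can above 0.7 m/s and contact force between can and the fingers below 0.05 N) or (linear speed of pot above 0.7 m/s and contact force between pot and the fingers below 0.05 N)).
It fails at once if the tape roll or the cardboard box is moved by more than 20 mm (distance of any of tape_mid, rivet_box_mid from where it was at the start of the episode above 0.02 m).
It also fails if it takes over 144 s, if anything falls off the work surface, if the arm or the gripper's body presses on something with over 40 N, if the wrist force passes 120 N, or if a joint passes its speed limit or range.

## Working session

There is one attempt and no reset: what is moved stays moved. The work goes in short steps, Python scripts to look and compute and a tool call to move; the robot and the scene stay as the last step left them, time stands still between calls to the robot, and variables do not carry over. Pictures are saved under pics/ and viewed, and the job is handed in when it is done.

Besides the shell and the picture viewer there is one more tool, called after "Emit:" as name(argument=value, ...), one argument or row to a line, values as JSON. servo_tool: Moves the arm, as the interface text tells. Its arguments: {"type":"object","properties":{"plan":{"type":"array"},"jaw":{"type":"number"},"grip_force":{"type":"number"}},"required":["plan"]}

```bash
ls; mkdir -p pics
cat > h.py <<'E'
import numpy as np, cv2, sys
from bench import *
def shot(n,f):
    im=np.array(grab_frame(n)); cv2.imwrite(f'pics/{f}.png',im); return im
def cam(n,st=None):
    m=camera_model(n); K=np.array(m['camera_matrix'])
    if n=='wrist':
        T=np.array(m['T_tool_cam']); R=cv2.Rodrigues(np.array(st['tool_rot'],float))[0]
        W=np.eye(4); W[:3,:3]=R; W[:3,3]=st['position']; C=W@T
        E=np.linalg.inv(C)
    else: E=np.array(m['extrinsics'])
    return K,E,m
def ray(c,px):
    K,E,m=c; d=np.array(m.get('distortion',np.zeros(5)),float) if 'distortion' in m else np.zeros(5)
    p=cv2.undistortPoints(np.array([[px]],float),K,d)[0,0]
    v=np.array([p[0],-p[1],-1.]); R=E[:3,:3]
    return -R.T@E[:3,3], R.T@v
def hit(c,px,z):
    o,v=ray(c,px); return o+v*(z-o[2])/v[2]
def proj(c,P):
    K,E,m=c; q=E[:3,:3]@np.array(P,float)+E[:3,3]; u=K@np.array([q[0],-q[1],-q[2]]); return u[:2]/u[2]
E
python3 - <<'E'
from h import *
st=read_state(); print(st, tip_reach)
for n in ['scene','side','wrist']:
    shot(n,n+'0'); m=camera_model(n); print(n,m)
E
```

```text
pics
{'t': 0.0, 'joint_positions': array([-1.25261871e+00,  3.00477745e-01,  1.52158101e+00, -1.42738878e-05,
        1.32069933e+00, -6.66199150e-02]), 'joint_vel': array([ 0.00138512,  0.00028713,  0.00203648,  0.00082364, -0.00132506,
        0.0011497 ]), 'joint_torque': array([ 3.79810745e-04, -5.43504345e+01, -3.61794555e+01, -7.64198688e-06,
        3.98885386e-03,  5.05155640e-05]), 'position': array([ 206.3746072 , -509.59296263,  255.71768017]), 'tool_rot': array([-3.08249093e+00, -6.00501027e-01,  2.51107864e-04]), 'force': array([ 0.57592756,  0.05559459, -0.6333351 ]), 'ft_torque': array([ 0.00091109,  0.02287673, -0.04788039]), 'width': 85.12242237980617} 25.0
scene {'camera_matrix': array([[491.02344497,   0.        , 245.56814715],
       [  0.        , 491.02344497, 181.07694642],
       [  0.        ,   0.        ,   1.        ]]), 'extrinsics': array([[-7.70747393e-01,  6.37032708e-01, -1.17381876e-02,
         4.73726002e+02],
       [-5.18198763e-01, -6.16038154e-01,  5.93268097e-01,
         2.45284108e+02],
       [ 3.70700011e-01,  4.63342553e-01,  8.04919362e
[... 486 characters left out ...]
 [-2.20174594e-01,  8.23397183e-01,  5.23010734e-01,
        -1.00327660e+03],
       [ 0.00000000e+00,  0.00000000e+00,  0.00000000e+00,
         1.00000000e+00]])}
wrist {'camera_matrix': array([[323.43785634,   0.        , 259.01597787],
       [  0.        , 323.43785634, 190.77296455],
       [  0.        ,   0.        ,   1.        ]]), 'T_tool_cam': array([[ 3.17452550e-04,  9.60795898e-01,  2.77256454e-01,
         7.13561548e+01],
       [ 9.99999940e-01, -3.44415274e-04,  4.85480223e-05,
         7.11997802e-01],
       [ 1.42136098e-04,  2.77256421e-01, -9.60795950e-01,
        -1.17528530e+02],
       [ 0.00000000e+00,  0.00000000e+00,  0.00000000e+00,
         1.00000000e+00]])}
```

View pics/scene0.png

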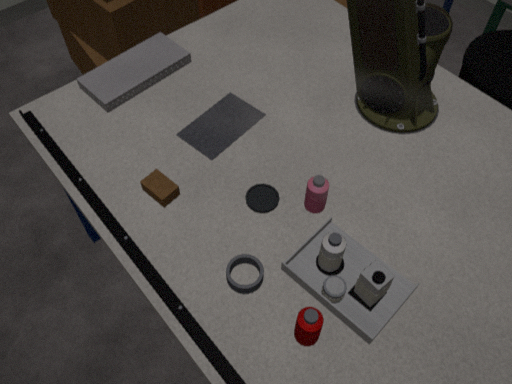

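View pics/side0.png

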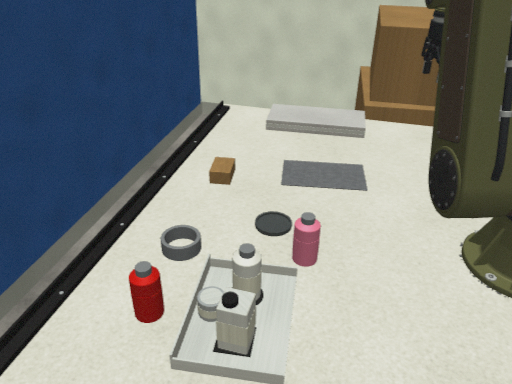

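View pics/wrist0.png

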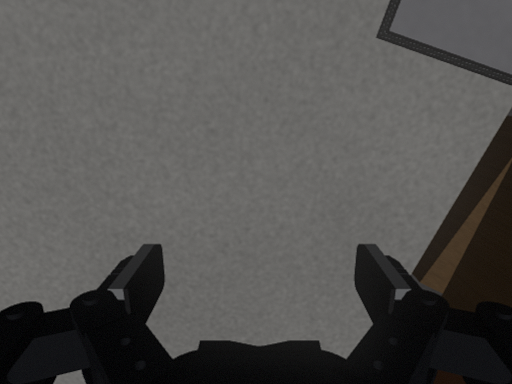

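The scene view shows the white bottle at (331,252), can (372,285), pot (335,288), stand (262,198), mat (222,125), tape (245,272) and box (160,186). The candidates for the bottle are the white one at (331,252), the pink one at (316,195) and the red one at (309,325). I choose the white one, which stands on the round pad in the tray. Next I'll check it in a close crop.

Run:
```python
from h import *
a=cv2.imread('pics/scene0.png')[170:350,225:425]; cv2.imwrite('pics/c1.png',cv2.resize(a,None,fx=3.3,fy=3.3,interpolation=2))
b=cv2.imread('pics/side0.png')[205:384,120:320]; cv2.imwrite('pics/c2.png',cv2.resize(b,None,fx=3.3,fy=3.3,interpolation=2))
```

```text
(no output)
```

View pics/c1.png

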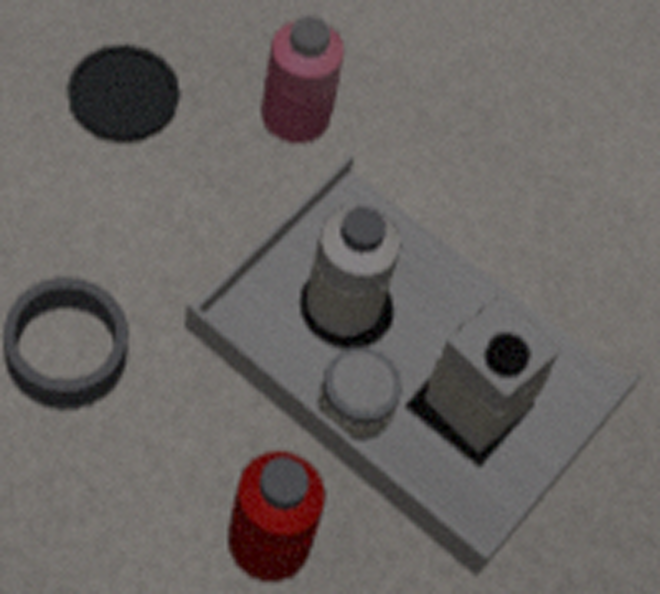

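View pics/c2.png

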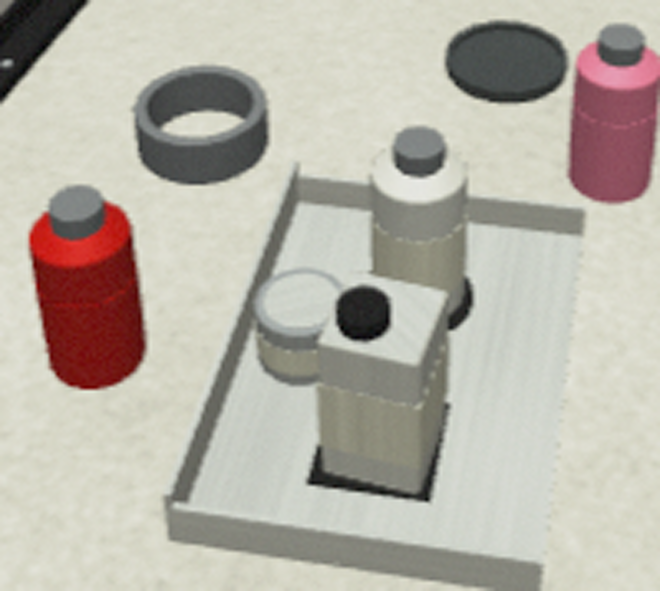

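Run:
```python
from h import *
np.set_printoptions(precision=1,suppress=True)
S=cam('scene');D=cam('side')
s=lambda x,y:(225+x/3.3-.35,170+y/3.3-.35)
d=lambda x,y:(120+x/3.3-.35,205+y/3.3-.35)
def sh(n,a,b,z):
    print(n,z, hit(S,a,z)[:2] if a else '', hit(D,b,z)[:2] if b else '')
sh('bottle',s(362,226),d(420,141),121)
sh('pot',s(362,384),d(303,302),44)
sh('stand',s(124,90),d(507,57),11)
for n,a,b in [('c-front',s(482,394),d(320,345)),('c2',s(556,348),d(435,365)),('c3',s(442,345),d(350,275)),('c4',None,d(447,293))]: sh(n,a,b,104)
sh('blackcap',s(508,352),d(363,307),116)
sh('pinkcap',s(311,32),d(622,40),115)
sh('redcap',s(284,478),d(78,202),115)
# tray corners
sh('tray front-left(wall top)',s(352,160),d(585,212),26)
sh('tray back-left wall top',s(188,308),d(297,168),36)
sh('tray back-right top',s(480,560),d(170,505),36)
sh('tray front-right',s(637,378),d(542,570),26)
for a in [(231,94),(265,119),(212,157),(178,130)]: sh('mat',a,None,3)
for b in [(287,162),(364,164),(366,188),(282,182)]: sh('mat',None,b,3)
sh('tape',s(67,335),d(201,110),35)
sh('box top',(161,182),(222,166),40)
```

```text
bottle 121 [560.8 252.5] [554.3 253.7]
pot 44 [611.5 316.3] [604.3 318.3]
stand 11 [561.2   5.5] [556.3   8.3]
c-front 104 [582.4 385.1] [563.9 400.8]
c2 104 [520.3 394.5] [505.9 397.9]
c3 104 [576.5 344.7] [564.9 350.1]
c4 104  [512.9 348.9]
blackcap 116 [553.1 378.3] [547.6 381.8]
pinkcap 115 [467.2 109. ] [461.4 113.6]
redcap 115 [724.5 345.8] [719.8 348.2]
tray front-left(wall top) 26 [475.9 176.5] [467.4 178.6]
tray back-left wall top 36 [662.  192.7] [650.9 199.4]
tray back-right top 36 [637.9 450.5] [623.6 460. ]
tray front-right 26 [451.9 433.1] [440.4 438.8]
mat 3 [ 374.5 -363.2] 
mat 3 [ 363.3 -211.2] 
mat 3 [ 577.1 -196.5] 
mat 3 [ 591.9 -345.3] 
mat 3  [ 589.  -322.1]
mat 3  [ 361.1 -376. ]
mat 3  [ 347.1 -233.1]
mat 3  [ 578.5 -199.4]
tape 35 [742.2 152.8] [734. 159.]
box top 40 [ 749.9 -190.1] [ 749. -177.]
```

Emit:
servo_tool(
  plan=[
    {"delta_pos": [0.014,0.034,0.001],"dr": [0,0,-1]},
    {"delta_pos": [0.014,0.034,0.001],"dr": [0,0,-1]},
    {"delta_pos": [0.014,0.034,0.001],"dr": [0,0,-1]},
    {"delta_pos": [0.014,0.034,0.001],"dr": [0,0,-1]},
    {"delta_pos": [0.014,0.034,0.001],"dr": [0,0,-1]},
    {"delta_pos": [0.014,0.034,0.001],"dr": [0,0,-1]},
    {"delta_pos": [0.014,0.034,0.001],"dr": [0,0,-1]},
    {"delta_pos": [0.014,0.034,0.001],"dr": [0,0,-1]},
    {"delta_pos": [0.014,0.034,0.001],"dr": [0,0,-1]},
    {"delta_pos": [0.014,0.034,0.001],"dr": [0,0,-1]},
    {"delta_pos": [0.014,0.034,0.001],"dr": [0,0,-1]},
    {"delta_pos": [0.014,0.034,0.001],"dr": [0,0,-1]},
    {"delta_pos": [0.014,0.034,0.001],"dr": [0,0,-1]},
    {"delta_pos": [0.014,0.034,0.001],"dr": [0,0,-1]},
    {"delta_pos": [0.014,0.034,0.001],"dr": [0,0,-1]},
    {"delta_pos": [0.014,0.034,0.001],"dr": [0,0,-1]},
  ],
  jaw=1,
)

```text
t: 1.48
position: [430.1, 57.8, 269.4]
tool_rot: [-3.134, -0.129, -0.002]
force: [1.1, -1.1, 0.8]
width: 85.7
```

Run:
```python
from h import *
import pickle
st=read_state(); pickle.dump(st,open('st1.pkl','wb')); shot('wrist','w1'); print(st['position'],st['tool_rot'],np.abs(st['joint_vel']).max(),st['joint_positions'])
```

```text
[430.10462897  57.77970213 269.44298221] [-3.13441964e+00 -1.29072356e-01 -1.92849391e-03] 1.2247437618590449 [0.04680883 0.02511548 1.8091355  0.0046717  1.30608944 1.53407418]
```

Emit:
servo_tool(
  plan=[
    {"delta_pos": [0.01,0.03,0],"dr": [0,0,0]},
    {"delta_pos": [0.01,0.03,0],"dr": [0,0,0]},
    {"delta_pos": [0.01,0.03,0],"dr": [0,0,0]},
    {"delta_pos": [0.01,0.03,0],"dr": [0,0,0]},
    {"delta_pos": [0.01,0.03,0],"dr": [0,0,0]},
    {"delta_pos": [0.01,0.03,0.005],"dr": [0,0,0]},
    {"delta_pos": [0.01,0.03,0.005],"dr": [0,0,0]},
    {"delta_pos": [0.005,0.03,0.005],"dr": [0,0,0]},
    {"delta_pos": [0,0,0],"dr": [0,0,0]},
  ],
)

```text
t: 2.28
position: [507.5, 317.4, 282.0]
tool_rot: [-3.134, -0.136, 0.003]
force: [-0.6, -0.1, -0.3]
width: 85.4
```

Run:
```python
from h import *
import pickle
st=read_state(); pickle.dump(st,open('st2.pkl','wb')); shot('wrist','w2'); print(st['position'],st['tool_rot'],np.abs(st['joint_vel']).max())
```

```text
[507.50415356 317.44857182 282.03839243] [-3.13416647 -0.13647287  0.00345449] 0.0542214993017854
```

View pics/w1.png

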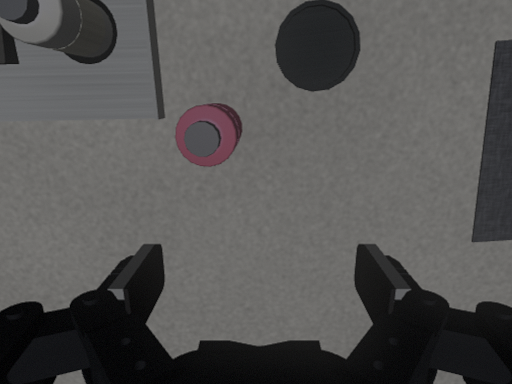

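View pics/w2.png

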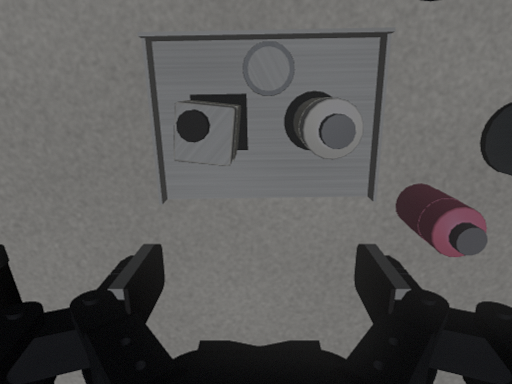

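Run:
```python
from h import *
a=cv2.imread('pics/w2.png')[25:210,135:400]; cv2.imwrite('pics/c3.png',cv2.convertScaleAbs(cv2.resize(a,None,fx=3,fy=3,interpolation=2),alpha=1.6))
```

```text
(no output)
```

View pics/c3.png

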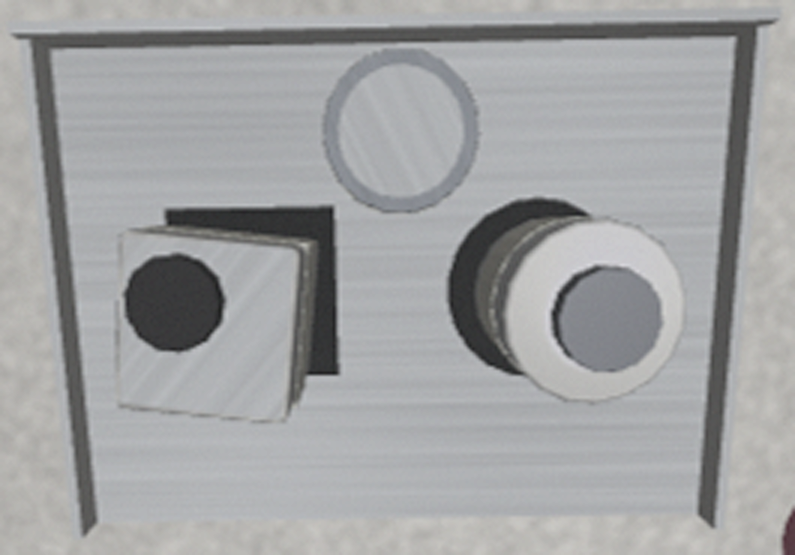

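```bash
cat > m2.py <<'E'
from h import *
import pickle
np.set_printoptions(precision=1,suppress=True)
st=pickle.load(open('st2.pkl','rb')); W=cam('wrist',st)
f=lambda x,y:(135+x/3-.33,25+y/3-.33)
H=lambda x,y,z:hit(W,f(x,y),z)[:2]
print('bottle',H(612,318,121),'shoulder',H(594,310,100))
print('pot',H(401,130,44))
c=[H(*p,104) for p in [(121,229),(302,245),(285,420),(120,406)]]
print('can',c,'mean',np.mean(c,0),[np.hypot(*(c[i]-c[i-1])) for i in range(4)],
 [np.degrees(np.arctan2(*(c[i]-c[i-1])[::-1])) for i in range(4)])
p=[H(*p,6) for p in [(165,210),(333,206),(340,375)]]
print('spad',p,(p[0]+p[2])/2,np.hypot(*(p[1]-p[0])),np.hypot(*(p[2]-p[1])))
t=[H(*p,4) for p in [(50,48),(738,38),(698,514),(98,520)]]
print('tray floor',t,[np.hypot(*(t[i]-t[i-1])) for i in range(4)])
u=(t[0]-t[1]);u/=np.hypot(*u);print('tray yaw',np.degrees(np.arctan2(-u[0],u[1])))
b=(t[0]+t[1])/2; x=np.array([u[1],-u[0]]); cen=b-91*x
print('centre',cen,'pads',cen+56*u,cen-56*u,'pot expected',cen+57*x)
E
python3 m2.py
python3 - <<'E'
from h import *
a=cv2.imread('pics/w1.png')[0:110,260:380]; cv2.imwrite('pics/c4.png',cv2.convertScaleAbs(cv2.resize(a,None,fx=4,fy=4,interpolation=2),alpha=2))
E
```

```text
bottle [557.3 254.2] shoulder [557.5 254.9]
pot [608.1 317.4]
can [array([568.9, 397.6]), array([569. , 344.3]), array([516.1, 346. ]), array([516. , 397.1])] mean [542.5 371.3] [np.float64(52.85945653441701), np.float64(53.292304098563854), np.float64(52.88590916030098), np.float64(51.075729754485245)] [np.float64(0.5160207103434458), np.float64(-89.88466566258998), np.float64(178.11400736473502), np.float64(90.12039831377784)]
spad [array([574.1, 405.5]), array([581.3, 340.5]), array([515.8, 332.6])] [545. 369.] 65.41317407360144 65.9418826799062
tray floor [array([628.6, 450.4]), array([654.2, 194.8]), array([469.7, 176.2]), array([444.3, 431. ])] [np.float64(185.32480326269004), np.float64(256.8851237275686), np.float64(185.4478947612848), np.float64(256.0173033707295)]
tray yaw 5.722750600480039
centre [550.8 313.6] pads [545.3 369.3] [556.4 257.8] pot expected [607.6 319.3]
```

View pics/c4.png

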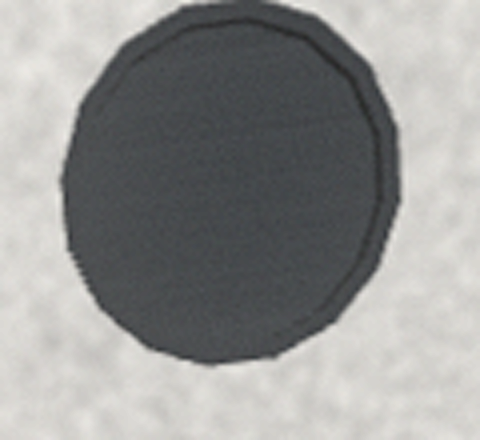

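Emit:
servo_tool(
  plan=[
    {"delta_pos": [0.016,-0.021,0],"dr": [0,0,0]},
    {"delta_pos": [0.017,-0.021,0],"dr": [0,0,0]},
    {"delta_pos": [0.017,-0.021,0],"dr": [0,0,0]},
    {"delta_pos": [0,0,-0.025],"dr": [0,0,0]},
    {"delta_pos": [0,0,-0.025],"dr": [0,0,0]},
    {"delta_pos": [0,0,-0.025],"dr": [0,0,0]},
    {"delta_pos": [0,0,-0.025],"dr": [0,0,0]},
    {"delta_pos": [0,0,0],"dr": [0,0,0]},
    {"delta_pos": [0,0,0],"dr": [0,0,0]},
  ],
)

```text
t: 3.08
position: [557.6, 241.4, 177.1]
tool_rot: [-3.137, -0.132, 0.008]
force: [0.7, -0.2, -0.0]
width: 85.6
```

Emit:
servo_tool(
  plan=[
    {"delta_pos": [0,0.007,0],"dr": [0,0,0]},
    {"delta_pos": [0,0.006,0],"dr": [0,0,0]},
    {"delta_pos": [0,0,0],"dr": [0,0,0]},
    {"delta_pos": [0,0,0],"dr": [0,0,0]},
  ],
)

```text
t: 3.42
position: [558.6, 255.4, 182.1]
tool_rot: [-3.136, -0.131, -0.0]
force: [0.3, -0.7, -0.1]
width: 85.7
```

Run:
```python
from h import *
st=read_state(); im=shot('wrist','w3'); print(st['position'],st['tool_rot'])
W=cam('wrist',st); print(proj(W,[557.4,254.5,121]),proj(W,[557.4,254.5,100]),proj(W,[608,317.5,44]))
```

```text
[558.63222874 255.42709395 182.1129829 ] [-3.13582462e+00 -1.30855964e-01 -3.83164846e-05]
[260.00577665 225.24993335] [260.02426218 213.08823908] [184.55268845 120.47551791]
```

View pics/w3.png

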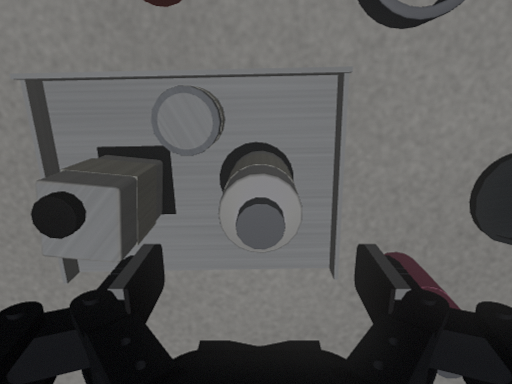

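Emit:
servo_tool(
  plan=[
    {"delta_pos": [-0.001,-0.001,-0.02],"dr": [0,0,0]},
    {"delta_pos": [0,0,-0.02],"dr": [0,0,0]},
    {"delta_pos": [0,0,-0.02],"dr": [0,0,0]},
    {"delta_pos": [0,0,-0.018],"dr": [0,0,0]},
    {"delta_pos": [0,0,-0.01],"dr": [0,0,0]},
    {"delta_pos": [0,0,-0.004],"dr": [0,0,0]},
    {"delta_pos": [0,0,0],"dr": [0,0,0]},
    {"delta_pos": [0,0,0],"dr": [0,0,0]},
  ],
)

```text
t: 4.13
position: [559.4, 255.8, 92.9]
tool_rot: [-3.132, -0.134, -0.016]
force: [0.1, 0.1, 0.2]
width: 85.2
```

Emit:
servo_tool(
  plan=[
    {"delta_pos": [-0.002,-0.001,-0.005],"dr": [0,0,0]},
    {"delta_pos": [0,0,-0.003],"dr": [0,0,0]},
    {"delta_pos": [0,0,0],"dr": [0,0,0]},
  ],
)

```text
t: 4.38
position: [558.3, 255.1, 86.9]
tool_rot: [-3.131, -0.134, -0.022]
force: [0.8, -0.2, 0.5]
width: 85.4
```

Emit:
servo_tool(
  plan=[
    {"delta_pos": [0,0,0],"dr": [0,0,0]},
    {"delta_pos": [0,0,0],"dr": [0,0,0]},
    {"delta_pos": [0,0,0],"dr": [0,0,0]},
    {"delta_pos": [0,0,0],"dr": [0,0,0]},
    {"delta_pos": [0,0,0],"dr": [0,0,0]},
    {"delta_pos": [0,0,0],"dr": [0,0,0]},
    {"delta_pos": [0,0,0],"dr": [0,0,0]},
    {"delta_pos": [0,0,0],"dr": [0,0,0]},
  ],
  jaw=-1,
  grip_force=40,
)

```text
t: 5.05
position: [558.6, 255.1, 88.0]
tool_rot: [-3.131, -0.133, -0.024]
force: [0.4, -0.3, -0.8]
width: 54.9
```

Emit:
servo_tool(
  plan=[
    {"delta_pos": [0,0,0.01],"dr": [0,0,0]},
    {"delta_pos": [0,0,0.02],"dr": [0,0,0]},
    {"delta_pos": [0,0,0.02],"dr": [0,0,0]},
    {"delta_pos": [0,0,0.02],"dr": [0,0,0]},
    {"delta_pos": [0,0,0.02],"dr": [0,0,0]},
    {"delta_pos": [0,0,0.02],"dr": [0,0,0]},
    {"delta_pos": [0,0,0.02],"dr": [0,0,0]},
    {"delta_pos": [0,0,0.01],"dr": [0,0,0]},
    {"delta_pos": [0,0,0],"dr": [0,0,0]},
  ],
)

```text
t: 5.8
position: [556.4, 254.4, 237.7]
tool_rot: [-3.132, -0.134, -0.019]
force: [0.3, -0.4, -2.2]
width: 55.0
```

Emit:
servo_tool(
  plan=[
    {"delta_pos": [0,-0.01,0],"dr": [0,0,0]},
    {"delta_pos": [-0.002,-0.02,0],"dr": [0,0,0]},
    {"delta_pos": [-0.004,-0.025,0],"dr": [0,0,0]},
    {"delta_pos": [-0.004,-0.03,0],"dr": [0,0,0]},
    {"delta_pos": [-0.004,-0.03,0],"dr": [0,0,0]},
    {"delta_pos": [-0.004,-0.03,0],"dr": [0,0,0]},
    {"delta_pos": [-0.004,-0.03,0],"dr": [0,0,0]},
    {"delta_pos": [-0.004,-0.03,0],"dr": [0,0,0]},
    {"delta_pos": [-0.004,-0.03,0],"dr": [0,0,0]},
    {"delta_pos": [-0.004,-0.03,0],"dr": [0,0,0]},
    {"delta_pos": [-0.004,-0.03,0],"dr": [0,0,0]},
    {"delta_pos": [-0.004,-0.03,0],"dr": [0,0,0]},
    {"delta_pos": [-0.004,-0.03,0],"dr": [0,0,0]},
    {"delta_pos": [-0.004,-0.03,0],"dr": [0,0,0]},
    {"delta_pos": [-0.004,-0.03,0],"dr": [0,0,0]},
    {"delta_pos": [-0.004,-0.02,0],"dr": [0,0,0]},
    {"delta_pos": [-0.004,-0.01,0],"dr": [0,0,0]},
    {"delta_pos": [0,-0.005,0],"dr": [0,0,0]},
    {"delta_pos": [0,0,0],"dr": [0,0,0]},
  ],
)

```text
t: 7.38
position: [474.1, -224.2, 213.1]
tool_rot: [-3.126, -0.132, 0.032]
force: [0.4, 0.5, -2.5]
width: 55.2
```

Run:
```python
from h import *
import pickle
st=read_state(); pickle.dump(st,open('st4.pkl','wb'));im=shot('wrist','w4'); print(st['position'],st['tool_rot'],st['joint_positions'])
shot('side','side4')
```

```text
[ 474.05989263 -224.22124086  213.06454587] [-3.12576674 -0.1315233   0.03219869] [-5.11708988e-01  2.94867649e-01  1.63190488e+00  1.51451841e-04
  1.23910809e+00  9.74931629e-01]
```

View pics/w4.png

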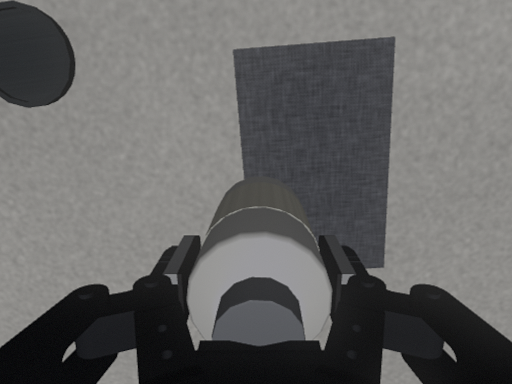

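```bash
cat >> h.py <<'E'
def tilt(st):
    R=cv2.Rodrigues(np.array(st['tool_rot'],float))[0]; z=R[:,2]; x=R[:,0]
    a=np.cross(z,[0,0,-1]); return 'dr to level',np.degrees(a).round(2),'xyaw',np.degrees(np.arctan2(x[1],x[0])).round(2)
E
python3 - <<'E'
from h import *
import pickle
np.set_printoptions(precision=1,suppress=True)
st=pickle.load(open('st4.pkl','rb')); W=cam('wrist',st); print(tilt(st))
p=[hit(W,q,3)[:2] for q in [(234,49),(395,37),(384,268)]]; print(p,np.hypot(*(p[1]-p[0])),np.hypot(*(p[2]-p[1])),(p[0]+p[2])/2)
st=pickle.load(open('st1.pkl','rb')); W=cam('wrist',st); print(tilt(st))
print(hit(W,(260+232/4,182/4),8)); 
S=cam('scene');D=cam('side');print(hit(S,(262.6,198.2),5),hit(D,(273.6,223.5),5))
E
```

```text
('dr to level', array([-0.7, -1.2, -0. ]), 'xyaw', np.float64(4.83))
[array([ 582.1, -189.2]), array([ 604.4, -335.6]), array([ 367.8, -372.8])] 148.0637454139833 239.54997603583735 [ 474.9 -281. ]
('dr to level', array([-0.3,  0.1,  0. ]), 'xyaw', np.float64(4.72))
[560.6   5.6   8. ]
[560.4   6.3   5. ] [555.7   6.3   5. ]
```

Run:
```python
from h import *
r=lambda v:cv2.Rodrigues(np.array(v,float))[0]
A=r([-3.131,-.133,-.024]);B=r([-3.126,-.132,.032])
print(np.degrees(cv2.Rodrigues(A@B.T)[0]).ravel(), tilt({'tool_rot':[-3.131,-.133,-.024]}))
```

```text
[-0.19753293 -2.05982092  0.01877192] ('dr to level', array([-0.48,  0.86,  0.  ]), 'xyaw', np.float64(4.86))
```

Emit:
servo_tool(
  plan=[
    {"delta_pos": [0.01,-0.008,0],"dr": [0,-0.5,0]},
    {"delta_pos": [0.015,-0.012,0],"dr": [0,-0.5,0]},
    {"delta_pos": [0.015,-0.012,-0.01],"dr": [0,-0.5,0]},
    {"delta_pos": [0.01,-0.008,-0.015],"dr": [0,-0.5,0]},
    {"delta_pos": [0.005,-0.004,-0.02],"dr": [0,0,0]},
    {"delta_pos": [0,0,-0.02],"dr": [0,0,0]},
    {"delta_pos": [0,0,-0.015],"dr": [0,0,0]},
    {"delta_pos": [0,0,0],"dr": [0,0,0]},
    {"delta_pos": [0,0,0],"dr": [0,0,0]},
  ],
)

```text
t: 8.23
position: [535.1, -259.2, 129.8]
tool_rot: [-3.126, -0.152, -0.027]
force: [0.0, 0.8, -1.4]
width: 55.0
```

Emit:
servo_tool(
  plan=[
    {"delta_pos": [0,-0.005,-0.01],"dr": [0,0,0]},
    {"delta_pos": [0,-0.005,-0.01],"dr": [0,0,0]},
    {"delta_pos": [0,0,-0.01],"dr": [0,0,0]},
    {"delta_pos": [0,0,-0.005],"dr": [0,0,0]},
    {"delta_pos": [0,0,-0.003],"dr": [0,0,0]},
    {"delta_pos": [0,0,0],"dr": [0,0,0]},
    {"delta_pos": [0,0,0],"dr": [0,0,0]},
  ],
)

```text
t: 8.82
position: [536.2, -269.5, 90.9]
tool_rot: [-3.127, -0.155, -0.032]
force: [0.1, 0.5, -2.0]
width: 55.0
```

Emit:
servo_tool(
  plan=[
    {"delta_pos": [0,0,-0.002],"dr": [0,0,0]},
    {"delta_pos": [0,0,-0.002],"dr": [0,0,0]},
    {"delta_pos": [0,0,-0.001],"dr": [0,0,0]},
    {"delta_pos": [0,0,0],"dr": [0,0,0]},
  ],
)

```text
t: 9.15
position: [536.6, -269.6, 86.6]
tool_rot: [-3.128, -0.155, -0.034]
force: [0.4, 1.1, -1.3]
width: 55.1
```

Emit:
servo_tool(
  plan=[
    {"delta_pos": [0,0,-0.0015],"dr": [0,0,0]},
    {"delta_pos": [0,0,-0.001],"dr": [0,0,0]},
    {"delta_pos": [0,0,0],"dr": [0,0,0]},
  ],
)

```text
t: 9.4
position: [537.4, -269.7, 85.3]
tool_rot: [-3.129, -0.155, -0.038]
force: [-0.3, 0.7, -2.2]
width: 54.9
```

Emit:
servo_tool(
  plan=[
    {"delta_pos": [-0.001,0,-0.0015],"dr": [0,0,0]},
    {"delta_pos": [0,0,-0.001],"dr": [0,0,0]},
    {"delta_pos": [0,0,0],"dr": [0,0,0]},
  ],
)

```text
t: 9.65
position: [538.0, -269.6, 85.3]
tool_rot: [-3.13, -0.155, -0.045]
force: [0.5, -0.3, -2.3]
width: 55.0
```

Run:
```python
from h import *
print(read_state()['force']); a=shot('side','side5')[130:220,250:400]; cv2.imwrite('pics/c5.png',cv2.resize(a,None,fx=5,fy=5,interpolation=2))
```

```text
[ 0.46189414 -0.27712176 -2.32238643]
```

View pics/c5.png

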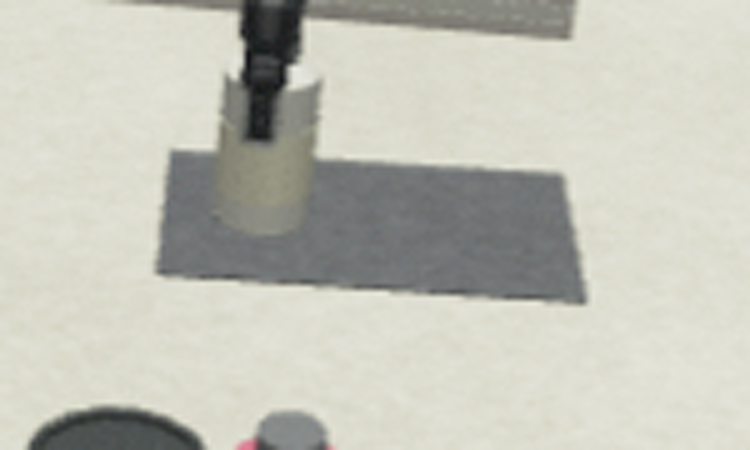

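Emit:
servo_tool(
  plan=[
    {"delta_pos": [-0.001,0,-0.002],"dr": [0,0.4,0]},
    {"delta_pos": [-0.001,0,-0.002],"dr": [0,0.4,0]},
    {"delta_pos": [0,0,-0.001],"dr": [0,0.2,0]},
  ],
)

```text
t: 9.95
position: [539.3, -269.6, 85.1]
tool_rot: [-3.132, -0.155, -0.033]
force: [-3.7, 1.6, 5.7]
width: 55.2
```

Emit:
servo_tool(
  plan=[
    {"delta_pos": [0,0,0],"dr": [0,0,0]},
    {"delta_pos": [0,0,0],"dr": [0,0,0]},
    {"delta_pos": [0,0,0],"dr": [0,0,0]},
    {"delta_pos": [0,0,0.001],"dr": [0,0,0]},
    {"delta_pos": [0,0,0.001],"dr": [0,0,0]},
    {"delta_pos": [0,0,0.001],"dr": [0,0,0]},
  ],
  jaw=1,
)

```text
t: 10.45
position: [539.1, -269.9, 87.6]
tool_rot: [-3.133, -0.155, -0.032]
force: [0.1, 0.3, 0.2]
width: 85.6
```

Released. Next: up, then back to the can.

Emit:
servo_tool(
  plan=[
    {"delta_pos": [0,0,0.015],"dr": [0,0,0]},
    {"delta_pos": [0,0,0.025],"dr": [0,0,0]},
    {"delta_pos": [0,0,0.03],"dr": [0,0.3,0]},
    {"delta_pos": [0,0,0.03],"dr": [0,0.3,0]},
    {"delta_pos": [0,0,0.03],"dr": [0,0.3,0]},
    {"delta_pos": [0,0.01,0.02],"dr": [0,0,0]},
    {"delta_pos": [0,0.02,0.01],"dr": [0,0,0]},
    {"delta_pos": [0,0.03,0],"dr": [0,0,0]},
    {"delta_pos": [0,0.035,0],"dr": [0,0,0]},
    {"delta_pos": [0,0.035,0],"dr": [0,0,0]},
    {"delta_pos": [0,0.035,0],"dr": [0,0,0]},
    {"delta_pos": [0,0.035,0],"dr": [0,0,0]},
    {"delta_pos": [0,0.035,0],"dr": [0,0,0]},
    {"delta_pos": [0,0.035,0],"dr": [0,0,0]},
    {"delta_pos": [0,0.035,0],"dr": [0,0,0]},
    {"delta_pos": [0,0.035,0],"dr": [0,0,0]},
    {"delta_pos": [0,0.035,0],"dr": [0,0,0]},
  ],
)

```text
t: 11.87
position: [533.0, 115.4, 256.8]
tool_rot: [-3.133, -0.136, -0.009]
force: [0.3, 0.4, 0.7]
width: 85.4
```

Run:
```python
from h import *
st=read_state(); print(tilt(st)); a=shot('side','side6'); cv2.imwrite('pics/c6.png',cv2.resize(a[120:384,100:400],None,fx=2.3,fy=2.3,interpolation=2))
```

```text
('dr to level', array([-0.35,  0.3 ,  0.  ]), 'xyaw', np.float64(4.98))
```

View pics/c6.png

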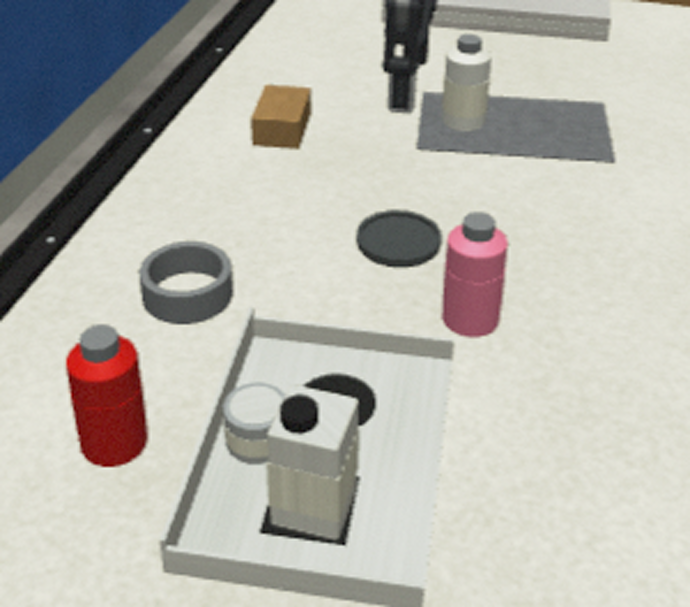

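Emit:
servo_tool(
  plan=[
    {"delta_pos": [0,0.03,0],"dr": [0,0,-0.5]},
    {"delta_pos": [0.001,0.035,0],"dr": [0,0,-0.8]},
    {"delta_pos": [0.001,0.035,0],"dr": [0,0,-0.8]},
    {"delta_pos": [0.001,0.035,0],"dr": [0,0,-0.8]},
    {"delta_pos": [0.001,0.035,0],"dr": [0,0,-0.8]},
    {"delta_pos": [0.001,0.03,0],"dr": [0,0,-0.8]},
    {"delta_pos": [0.001,0.02,0],"dr": [0,0,0]},
    {"delta_pos": [0.001,0.01,0],"dr": [0,0,0]},
    {"delta_pos": [0.001,0.005,0],"dr": [0,0,0]},
    {"delta_pos": [0,0,-0.02],"dr": [0,0,0]},
    {"delta_pos": [0,0,-0.025],"dr": [0,0,0]},
    {"delta_pos": [0,0,-0.02],"dr": [0,0,0]},
    {"delta_pos": [0,0,0],"dr": [0,0,0]},
  ],
)

```text
t: 13.0
position: [537.9, 369.7, 190.5]
tool_rot: [-3.134, -0.019, -0.013]
force: [-0.6, -0.1, 0.6]
width: 85.5
```

Run:
```python
from h import *
st=read_state(); im=shot('wrist','w5'); print(st['position'],tilt(st))
W=cam('wrist',st); print(proj(W,[542.5,371.3,104]),[proj(W,p+[104]).round() for p in [[568.9, 397.6],[569,344.3],[516.1, 346],[516,397.1]]])
```

```text
[537.89914044 369.74722616 190.5184029 ] ('dr to level', array([-0.45,  0.48,  0.  ]), 'xyaw', np.float64(0.7))
[257.28744485 203.44439073] [array([217., 164.]), array([300., 165.]), array([294., 241.]), array([219., 240.])]
```

View pics/w5.png

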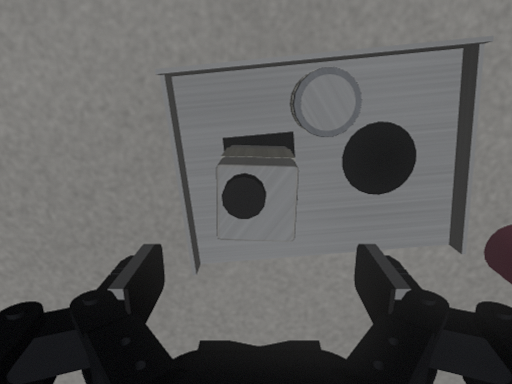

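Emit:
servo_tool(
  plan=[
    {"delta_pos": [0.002,0.0005,-0.015],"dr": [0,0.2,0]},
    {"delta_pos": [0.002,0.0005,-0.02],"dr": [0,0.2,0]},
    {"delta_pos": [0.001,0.0005,-0.02],"dr": [0,0,0]},
    {"delta_pos": [0,0,-0.02],"dr": [0,0,0]},
    {"delta_pos": [0,0,-0.01],"dr": [0,0,0]},
    {"delta_pos": [0,0,-0.005],"dr": [0,0,0]},
    {"delta_pos": [0,0,0],"dr": [0,0,0]},
  ],
)

```text
t: 13.63
position: [547.6, 370.7, 106.8]
tool_rot: [-3.126, -0.015, -0.02]
force: [0.3, 0.4, 0.7]
width: 85.5
```

Emit:
servo_tool(
  plan=[
    {"delta_pos": [-0.003,0,-0.01],"dr": [0,0.3,0]},
    {"delta_pos": [-0.003,0,-0.008],"dr": [0,0.3,0]},
    {"delta_pos": [0,0,-0.004],"dr": [0,0.2,0]},
    {"delta_pos": [0,0,0],"dr": [0,0,0]},
  ],
)

```text
t: 13.97
position: [542.1, 371.2, 86.2]
tool_rot: [-3.124, -0.014, -0.002]
force: [0.4, 1.2, -0.0]
width: 85.5
```

Emit:
servo_tool(
  plan=[
    {"delta_pos": [0,0,0],"dr": [0,0,0]},
    {"delta_pos": [0,0,0],"dr": [0,0,0]},
    {"delta_pos": [0,0,0],"dr": [0,0,0]},
    {"delta_pos": [0,0,0],"dr": [0,0,0]},
    {"delta_pos": [0,0,0],"dr": [0,0,0]},
    {"delta_pos": [0,0,0],"dr": [0,0,0]},
    {"delta_pos": [0,0,0],"dr": [0,0,0]},
  ],
  jaw=-1,
)

```text
t: 14.55
position: [542.4, 371.5, 87.3]
tool_rot: [-3.123, -0.015, -0.004]
force: [0.4, 0.4, -2.7]
width: 53.9
```

Emit:
servo_tool(
  plan=[
    {"delta_pos": [0,0,0.01],"dr": [0,0,0]},
    {"delta_pos": [0,0,0.02],"dr": [0,0,0]},
    {"delta_pos": [0,0,0.025],"dr": [0,0,0]},
    {"delta_pos": [0,0,0.025],"dr": [0,0,0]},
    {"delta_pos": [0,0,0.025],"dr": [0,0,0]},
    {"delta_pos": [0,0,0.02],"dr": [0,0,0]},
    {"delta_pos": [0,-0.01,0.015],"dr": [0,0,0]},
    {"delta_pos": [-0.004,-0.02,0.005],"dr": [0,0,0]},
    {"delta_pos": [-0.006,-0.025,0.002],"dr": [0,0,0]},
    {"delta_pos": [-0.006,-0.03,0.002],"dr": [0,0,0]},
    {"delta_pos": [-0.006,-0.03,0.002],"dr": [0,0,0]},
    {"delta_pos": [-0.006,-0.03,0.002],"dr": [0,0,0]},
    {"delta_pos": [-0.006,-0.03,0.002],"dr": [0,0,0]},
    {"delta_pos": [-0.006,-0.03,0.002],"dr": [0,0,0]},
    {"delta_pos": [-0.006,-0.03,0.002],"dr": [0,0,0]},
    {"delta_pos": [-0.006,-0.03,0.002],"dr": [0,0,0]},
    {"delta_pos": [-0.006,-0.03,0.002],"dr": [0,0,0]},
    {"delta_pos": [-0.006,-0.03,0.002],"dr": [0,0,0]},
    {"delta_pos": [-0.006,-0.03,0.002],"dr": [0,0,0]},
    {"delta_pos": [-0.006,-0.03,0.002],"dr": [0,0,0]},
  ],
)

```text
t: 16.22
position: [456.4, -26.0, 277.4]
tool_rot: [-3.122, -0.027, -0.018]
force: [1.0, -0.5, -2.9]
width: 54.0
```

Emit:
servo_tool(
  plan=[
    {"delta_pos": [-0.006,-0.03,0],"dr": [0,0,0]},
    {"delta_pos": [-0.006,-0.03,0],"dr": [0,0,0]},
    {"delta_pos": [-0.006,-0.03,0],"dr": [0,0,0]},
    {"delta_pos": [-0.006,-0.03,0],"dr": [0,0,0]},
    {"delta_pos": [-0.006,-0.03,0],"dr": [0,0,0]},
    {"delta_pos": [-0.005,-0.03,0],"dr": [0,0,0]},
    {"delta_pos": [-0.002,-0.03,0],"dr": [0,0,0]},
    {"delta_pos": [0,-0.02,0],"dr": [0,0,0]},
    {"delta_pos": [0,-0.01,0],"dr": [0,0,0]},
    {"delta_pos": [0,-0.005,-0.02],"dr": [0,0,0]},
    {"delta_pos": [0,0,-0.025],"dr": [0,0,0]},
    {"delta_pos": [0,0,-0.025],"dr": [0,0,0]},
    {"delta_pos": [0,0,-0.025],"dr": [0,0,0]},
    {"delta_pos": [0,0,-0.02],"dr": [0,0,0]},
    {"delta_pos": [0,0,-0.01],"dr": [0,0,0]},
    {"delta_pos": [0,0,0],"dr": [0,0,0]},
  ],
)

```text
t: 17.55
position: [412.5, -286.0, 161.6]
tool_rot: [-3.132, -0.019, -0.042]
force: [-0.5, -0.3, -2.5]
width: 53.5
```

Run:
```python
from h import *
st=read_state(); im=shot('wrist','w6'); print(st['position'],tilt(st),st['joint_positions'])
```

```text
[ 412.52578878 -286.00145544  161.62814456] ('dr to level', array([-0.55,  1.53,  0.  ]), 'xyaw', np.float64(0.68)) [-0.68991719  0.28981614  1.77012125  0.02789094  1.06734896  0.85560488]
```

View pics/w6.png

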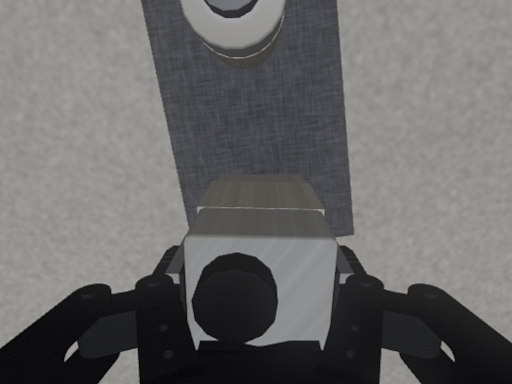

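Emit:
servo_tool(
  plan=[
    {"delta_pos": [0.001,0,-0.015],"dr": [0,0.4,0]},
    {"delta_pos": [0,0,-0.02],"dr": [0,0.4,0]},
    {"delta_pos": [0,0,-0.015],"dr": [0,0.4,0]},
    {"delta_pos": [0,0,-0.008],"dr": [0,0.2,0]},
    {"delta_pos": [0,0,-0.004],"dr": [0,0,0]},
    {"delta_pos": [0,0,0],"dr": [0,0,0]},
  ],
)

```text
t: 18.1
position: [417.9, -288.0, 108.0]
tool_rot: [-3.141, -0.021, -0.021]
force: [0.3, 0.2, -3.0]
width: 53.6
```

Emit:
servo_tool(
  plan=[
    {"delta_pos": [0,0,-0.007],"dr": [0,0.3,0]},
    {"delta_pos": [0,0,-0.006],"dr": [0,0.2,0]},
    {"delta_pos": [0,0,-0.004],"dr": [0,0.2,0]},
    {"delta_pos": [0,0,-0.002],"dr": [0,0.1,0]},
    {"delta_pos": [0,0,0],"dr": [0,0,0]},
  ],
)

```text
t: 18.52
position: [419.2, -288.9, 90.5]
tool_rot: [3.139, 0.021, 0.003]
force: [-0.3, -0.2, -3.0]
width: 53.8
```

Emit:
servo_tool(
  plan=[
    {"delta_pos": [0,0,-0.003],"dr": [0,0,0]},
    {"delta_pos": [0,0,-0.003],"dr": [0,0.1,0]},
    {"delta_pos": [0,0,-0.001],"dr": [0,0.1,0]},
  ],
)

```text
t: 18.77
position: [419.5, -289.2, 83.9]
tool_rot: [3.138, 0.021, -0.001]
force: [-5.3, 3.7, 17.1]
width: 53.9
```

Emit:
servo_tool(
  plan=[
    {"delta_pos": [0,0,0],"dr": [0,0,0]},
    {"delta_pos": [0,0,0],"dr": [0,0,0]},
    {"delta_pos": [0,0,0],"dr": [0,0,0]},
    {"delta_pos": [0,0,0.001],"dr": [0,0,0]},
    {"delta_pos": [0,0,0.001],"dr": [0,0,0]},
    {"delta_pos": [0,0,0.002],"dr": [0,0,0]},
  ],
  jaw=1,
)

```text
t: 19.27
position: [419.9, -289.6, 88.4]
tool_rot: [3.137, 0.021, 0.0]
force: [-0.5, 0.4, 0.1]
width: 85.2
```

Emit:
servo_tool(
  plan=[
    {"delta_pos": [0,0,0.015],"dr": [0,0,0]},
    {"delta_pos": [0,0,0.025],"dr": [0,0,0]},
    {"delta_pos": [0,0,0.03],"dr": [0,0,0]},
    {"delta_pos": [0,0,0.03],"dr": [0,0,0]},
    {"delta_pos": [0,0,0.03],"dr": [0,0,0]},
    {"delta_pos": [0.005,0.01,0.02],"dr": [0,0,0.5]},
    {"delta_pos": [0.007,0.02,0.01],"dr": [0,0,0.5]},
    {"delta_pos": [0.009,0.03,0],"dr": [0,0,0.5]},
    {"delta_pos": [0.01,0.035,0],"dr": [0,0,0.5]},
    {"delta_pos": [0.01,0.035,0],"dr": [0,0,0.5]},
    {"delta_pos": [0.01,0.035,0],"dr": [0,0,0.5]},
    {"delta_pos": [0.01,0.035,0],"dr": [0,0,0.5]},
    {"delta_pos": [0.01,0.035,0],"dr": [0,0,0.5]},
    {"delta_pos": [0.01,0.035,0],"dr": [0,0,0.5]},
    {"delta_pos": [0.01,0.035,0],"dr": [0,0,0.5]},
    {"delta_pos": [0.01,0.035,0],"dr": [0,0,0]},
  ],
)

```text
t: 20.6
position: [519.1, 62.0, 261.9]
tool_rot: [3.132, 0.148, 0.011]
force: [-0.4, -0.3, 0.5]
width: 85.2
```

Run:
```python
from h import *
st=read_state(); print(tilt(st)); a=shot('side','side7'); cv2.imwrite('pics/c7.png',cv2.resize(a[100:364,100:400],None,fx=2.3,fy=2.3,interpolation=2))
```

```text
('dr to level', array([0.34, 0.4 , 0.  ]), 'xyaw', np.float64(5.41))
```

View pics/c7.png

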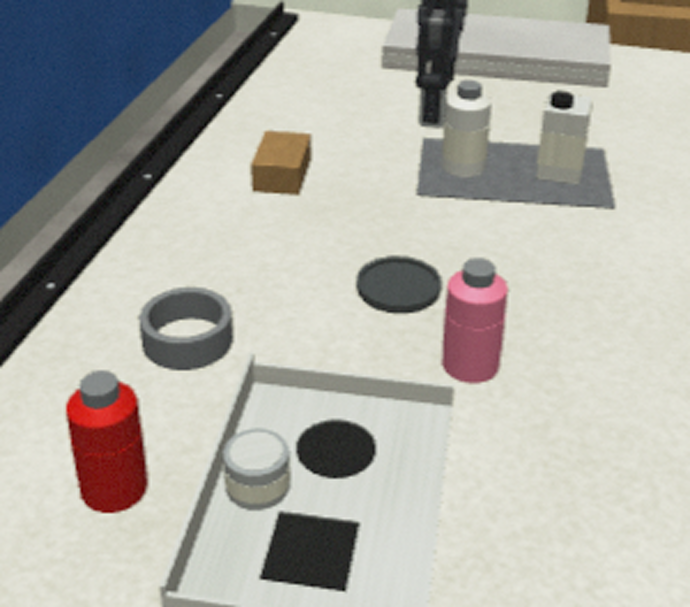

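Emit:
servo_tool(
  plan=[
    {"delta_pos": [0.004,0.03,0],"dr": [0,0,0]},
    {"delta_pos": [0.004,0.035,0],"dr": [0,0,0]},
    {"delta_pos": [0.004,0.035,0],"dr": [0,0,0]},
    {"delta_pos": [0.004,0.035,0],"dr": [0,0,0]},
    {"delta_pos": [0.004,0.03,0],"dr": [0,0,0]},
    {"delta_pos": [0.004,0.02,0],"dr": [0,0,0]},
    {"delta_pos": [0.004,0.01,0],"dr": [0,0,0]},
    {"delta_pos": [0.004,0.005,0],"dr": [0,0,0]},
    {"delta_pos": [0,0,0],"dr": [0,0,0]},
    {"delta_pos": [0,0,0],"dr": [0,0,0]},
  ],
)

```text
t: 21.48
position: [551.0, 280.5, 262.4]
tool_rot: [3.133, 0.161, 0.011]
force: [-0.3, -0.8, 0.8]
width: 85.7
```

Run:
```python
from h import *
import pickle
st=read_state();pickle.dump(st,open('st8.pkl','wb')); im=shot('wrist','w8'); print(st['position'],tilt(st))
cv2.imwrite('pics/c8.png',cv2.convertScaleAbs(cv2.resize(im[0:300],None,fx=1.56,fy=1.56,interpolation=2),alpha=1.6))
W=cam('wrist',st);print(proj(W,[608,317.5,44]),proj(W,[556.4,257.8,6]),proj(W,[545.2,369.2,6]))
```

```text
[551.04132374 280.49901076 262.40171422] ('dr to level', array([0.26, 0.43, 0.  ]), 'xyaw', np.float64(5.87))
[226.83949522 110.40790658] [277.31175469 159.89279737] [181.61241941 159.73893915]
```

View pics/c8.png

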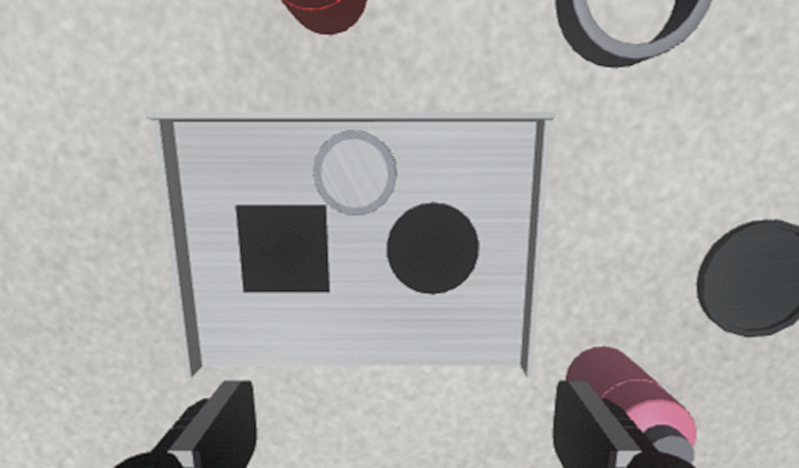

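Run:
```python
from h import *
import pickle
np.set_printoptions(precision=1,suppress=True)
st=pickle.load(open('st8.pkl','rb')); W=cam('wrist',st)
g=cv2.cvtColor(cv2.imread('pics/w8.png'),6); m=(g<40).astype(np.uint8); m[:100]=0;m[230:]=0
n,l,s,c=cv2.connectedComponentsWithStats(m)
for i in range(1,n):
    if s[i,4]>800: print(s[i],c[i],hit(W,c[i],6)[:2])
print('pot',hit(W,(355/1.56-.2,172/1.56-.2),44))
```

```text
[ 249  131   57   57 2589] [277.  158.9] [557.5 258.3]
[ 152  132   59   55 3049] [181.4 158.8] [546.3 369.5]
pot [608.4 317.   44. ]
```

Emit:
servo_tool(
  plan=[
    {"delta_pos": [0.015,0.01,0],"dr": [0,0.2,0]},
    {"delta_pos": [0.018,0.012,0],"dr": [0,0.2,0]},
    {"delta_pos": [0.014,0.008,0],"dr": [0,0.2,0]},
    {"delta_pos": [0.006,0.004,0],"dr": [0,0,0]},
    {"delta_pos": [0,0,-0.02],"dr": [0,0,0]},
    {"delta_pos": [0,0,-0.025],"dr": [0,0,0]},
    {"delta_pos": [0,0,-0.025],"dr": [0,0,0]},
    {"delta_pos": [0,0,-0.025],"dr": [0,0,0]},
    {"delta_pos": [0,0,-0.015],"dr": [0,0,0]},
    {"delta_pos": [0,0,0],"dr": [0,0,0]},
  ],
)

```text
t: 22.37
position: [607.9, 303.9, 152.6]
tool_rot: [3.135, 0.141, 0.003]
force: [-0.0, -0.4, -0.7]
width: 85.4
```

Emit:
servo_tool(
  plan=[
    {"delta_pos": [0,0.006,0],"dr": [0,0.1,0]},
    {"delta_pos": [0,0.006,-0.01],"dr": [0,0,0]},
    {"delta_pos": [0,0.001,-0.02],"dr": [0,0,0]},
    {"delta_pos": [0,0,-0.02],"dr": [0,0,0]},
    {"delta_pos": [0,0,-0.01],"dr": [0,0,0]},
    {"delta_pos": [0,0,0],"dr": [0,0,0]},
  ],
)

```text
t: 22.87
position: [610.3, 317.9, 96.5]
tool_rot: [-3.138, -0.137, -0.013]
force: [0.3, -0.2, 0.8]
width: 85.4
```

Run:
```python
from h import *
st=read_state(); im=shot('wrist','w9'); print(st['position'],tilt(st))
W=cam('wrist',st); print(proj(W,[608.2,317.2,44]))
```

```text
[610.31130002 317.94173875  96.48619426] ('dr to level', array([-0.04,  0.47,  0.  ]), 'xyaw', np.float64(5.01))
[259.2400298 233.1311911]
```

View pics/w9.png

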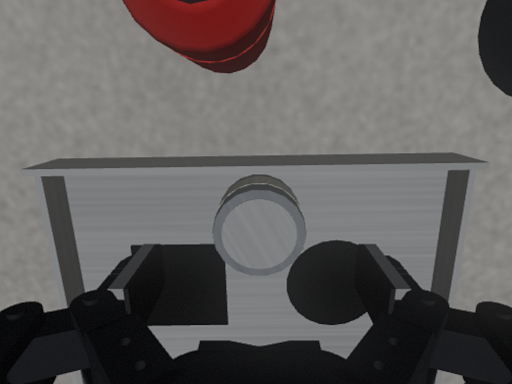

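Emit:
servo_tool(
  plan=[
    {"delta_pos": [-0.002,0,-0.01],"dr": [0,0.2,0]},
    {"delta_pos": [-0.001,0,-0.015],"dr": [0,0.2,0]},
    {"delta_pos": [-0.001,0,-0.015],"dr": [0,0.1,0]},
    {"delta_pos": [0,0,-0.008],"dr": [0,0.1,0]},
    {"delta_pos": [0,0,-0.004],"dr": [0,0,0]},
    {"delta_pos": [0,0,0],"dr": [0,0,0]},
  ],
)

```text
t: 23.42
position: [607.1, 318.7, 43.8]
tool_rot: [-3.136, -0.137, -0.003]
force: [-0.3, 0.4, -0.0]
width: 85.3
```

Emit:
servo_tool(
  plan=[
    {"delta_pos": [0.001,-0.001,-0.003],"dr": [0,0,0]},
    {"delta_pos": [0,0,-0.001],"dr": [0,0,0]},
  ],
)

```text
t: 23.58
position: [608.3, 317.7, 39.5]
tool_rot: [-3.136, -0.137, -0.003]
force: [0.3, -0.5, 0.1]
width: 85.2
```

Emit:
servo_tool(
  plan=[
    {"delta_pos": [0,0,0],"dr": [0,0,0]},
    {"delta_pos": [0,0,0],"dr": [0,0,0]},
    {"delta_pos": [0,0,0],"dr": [0,0,0]},
    {"delta_pos": [0,0,0],"dr": [0,0,0]},
    {"delta_pos": [0,0,0],"dr": [0,0,0]},
    {"delta_pos": [0,0,0],"dr": [0,0,0]},
    {"delta_pos": [0,0,0],"dr": [0,0,0]},
  ],
  jaw=-1,
)

```text
t: 24.17
position: [609.0, 317.9, 41.1]
tool_rot: [-3.135, -0.137, -0.006]
force: [-0.1, -0.2, -1.5]
width: 52.9
```

Emit:
servo_tool(
  plan=[
    {"delta_pos": [0,0,0.01],"dr": [0,0,0]},
    {"delta_pos": [0,0,0.02],"dr": [0,0,0]},
    {"delta_pos": [0,0,0.025],"dr": [0,0,0]},
    {"delta_pos": [0,0,0.025],"dr": [0,0,0]},
    {"delta_pos": [0,0,0.025],"dr": [0,0,0]},
    {"delta_pos": [0,0,0.02],"dr": [0,0,0]},
    {"delta_pos": [0,-0.01,0.015],"dr": [0,0,0]},
    {"delta_pos": [-0.004,-0.02,0.005],"dr": [0,0,0]},
    {"delta_pos": [-0.01,-0.025,0],"dr": [0,0,0]},
    {"delta_pos": [-0.01,-0.03,0],"dr": [0,0,0]},
    {"delta_pos": [-0.01,-0.03,0],"dr": [0,0,0]},
    {"delta_pos": [-0.01,-0.03,0],"dr": [0,0,0]},
    {"delta_pos": [-0.01,-0.03,0],"dr": [0,0,0]},
    {"delta_pos": [-0.01,-0.03,0],"dr": [0,0,0]},
    {"delta_pos": [-0.006,-0.025,0],"dr": [0,0,0]},
    {"delta_pos": [-0.006,-0.02,0],"dr": [0,0,0]},
    {"delta_pos": [-0.003,-0.01,0],"dr": [0,0,0]},
    {"delta_pos": [0,-0.005,0],"dr": [0,0,0]},
    {"delta_pos": [0,0,0],"dr": [0,0,0]},
    {"delta_pos": [0,0,0],"dr": [0,0,0]},
  ],
)

```text
t: 25.83
position: [522.0, 42.7, 206.6]
tool_rot: [-3.134, -0.141, -0.022]
force: [0.7, -0.0, -2.2]
width: 52.6
```

Run:
```python
from h import *
import pickle
st=read_state();pickle.dump(st,open('st10.pkl','wb')); im=shot('wrist','w10'); print(st['position'],tilt(st),st['width'])
```

```text
[522.02538063  42.74270648 206.58478107] ('dr to level', array([-0.3,  0.8,  0. ]), 'xyaw', np.float64(5.14)) 52.648431598383965
```

View pics/w10.png

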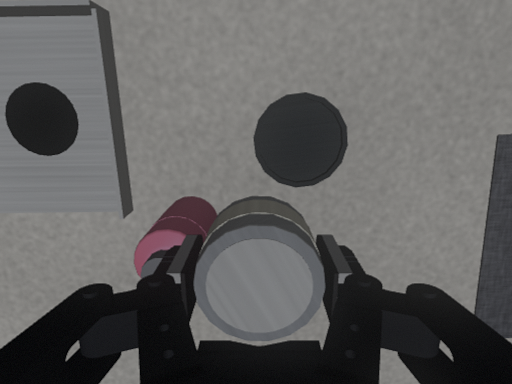

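Run:
```python
from h import *
import pickle
np.set_printoptions(precision=1,suppress=True)
st=pickle.load(open('st10.pkl','rb')); W=cam('wrist',st)
im=cv2.imread('pics/w10.png');g=cv2.GaussianBlur(cv2.cvtColor(im,6),(3,3),0)[85:195,245:360]
m=(g<70).astype(np.uint8)
cs,_=cv2.findContours(m,0,2); c=max(cs,key=cv2.contourArea); e=cv2.fitEllipse(c); print(e,cv2.boundingRect(c))
u=(e[0][0]+245,e[0][1]+85); print(u,hit(W,u,8),hit(W,u,11))
ex=hit(W,(u[0]+e[1][0]/2,u[1]),11)-hit(W,u,11);print(ex)
print('pot in hand',hit(W,(260,283),206.6-37.1+40))
```

```text
((55.247406005859375, 54.48590850830078), (90.53244018554688, 93.582275390625), 39.267208099365234) (9, 8, 93, 94)
(300.2474060058594, 139.48590850830078) [560.5   6.3   8. ] [560.8   6.7  11. ]
[  3.9 -43.4   0. ]
pot in hand [521.9  41.9 209.5]
```

Emit:
servo_tool(
  plan=[
    {"delta_pos": [0.01,-0.008,0],"dr": [0,0.2,0]},
    {"delta_pos": [0.012,-0.012,0],"dr": [0,0.2,0]},
    {"delta_pos": [0.01,-0.01,-0.01],"dr": [0,0.2,0]},
    {"delta_pos": [0.005,-0.005,-0.02],"dr": [0,0.2,0]},
    {"delta_pos": [0,0,-0.025],"dr": [0,0,0]},
    {"delta_pos": [0,0,-0.025],"dr": [0,0,0]},
    {"delta_pos": [0,0,-0.02],"dr": [0,0,0]},
    {"delta_pos": [0,0,-0.01],"dr": [0,0,0]},
    {"delta_pos": [0,0,0],"dr": [0,0,0]},
    {"delta_pos": [0,0,0],"dr": [0,0,0]},
  ],
)

```text
t: 26.72
position: [563.8, 16.5, 92.3]
tool_rot: [-3.131, -0.16, -0.003]
force: [-0.1, -0.7, -1.7]
width: 53.2
```

Emit:
servo_tool(
  plan=[
    {"delta_pos": [-0.002,-0.005,-0.005],"dr": [0,0,0]},
    {"delta_pos": [-0.002,-0.004,-0.01],"dr": [0,0,0]},
    {"delta_pos": [0,0,-0.01],"dr": [0,0,0]},
    {"delta_pos": [0,0,-0.006],"dr": [0,0,0]},
    {"delta_pos": [0,0,-0.003],"dr": [0,0,0]},
    {"delta_pos": [0,0,0],"dr": [0,0,0]},
    {"delta_pos": [0,0,0],"dr": [0,0,0]},
  ],
)

```text
t: 27.3
position: [561.1, 7.0, 58.6]
tool_rot: [-3.132, -0.161, -0.012]
force: [-0.1, -0.7, -2.4]
width: 53.5
```

Emit:
servo_tool(
  plan=[
    {"delta_pos": [0,0,-0.005],"dr": [0,0.1,0]},
    {"delta_pos": [0,0,-0.005],"dr": [0,0.1,0]},
    {"delta_pos": [0,0,-0.002],"dr": [0,0,0]},
    {"delta_pos": [0,0,0],"dr": [0,0,0]},
  ],
)

```text
t: 27.63
position: [561.6, 7.1, 46.1]
tool_rot: [-3.132, -0.161, -0.008]
force: [-0.0, -0.9, -1.1]
width: 52.7
```

Emit:
servo_tool(
  plan=[
    {"delta_pos": [0,0,-0.002],"dr": [0,0,0]},
    {"delta_pos": [0,0,-0.002],"dr": [0,0,0]},
    {"delta_pos": [0,0,-0.0005],"dr": [0,0,0]},
  ],
)

```text
t: 27.88
position: [561.9, 7.2, 42.4]
tool_rot: [-3.132, -0.161, -0.009]
force: [-8.9, 0.8, 13.9]
width: 52.6
```

Contact. Release and lift.

Emit:
servo_tool(
  plan=[
    {"delta_pos": [0,0,0],"dr": [0,0,0]},
    {"delta_pos": [0,0,0],"dr": [0,0,0]},
    {"delta_pos": [0,0,0],"dr": [0,0,0]},
    {"delta_pos": [0,0,0.001],"dr": [0,0,0]},
    {"delta_pos": [0,0,0.001],"dr": [0,0,0]},
    {"delta_pos": [0,0,0.002],"dr": [0,0,0]},
  ],
  jaw=1,
)

```text
t: 28.38
position: [562.4, 7.2, 47.0]
tool_rot: [-3.132, -0.161, -0.011]
force: [0.1, 0.1, -0.3]
width: 85.6
```

Emit:
servo_tool(
  plan=[
    {"delta_pos": [0,0,0.015],"dr": [0,0,0]},
    {"delta_pos": [0,0,0.025],"dr": [0,0,0]},
    {"delta_pos": [0,0,0.03],"dr": [0,0,0]},
    {"delta_pos": [0,0,0.03],"dr": [0,0,0]},
    {"delta_pos": [0,0,0.03],"dr": [0,0,0]},
    {"delta_pos": [-0.01,0,0.02],"dr": [0,0,0]},
    {"delta_pos": [-0.02,-0.005,0.02],"dr": [0,0,0]},
    {"delta_pos": [-0.02,-0.01,0.01],"dr": [0,0,0]},
    {"delta_pos": [-0.02,-0.01,0],"dr": [0,0,0]},
    {"delta_pos": [-0.01,-0.005,0],"dr": [0,0,0]},
    {"delta_pos": [0,0,0],"dr": [0,0,0]},
    {"delta_pos": [0,0,0],"dr": [0,0,0]},
  ],
)

```text
t: 29.38
position: [477.1, -23.4, 238.0]
tool_rot: [-3.133, -0.162, -0.016]
force: [-0.0, -0.5, 0.2]
width: 85.4
```

Run:
```python
from h import *
import pickle
st=read_state();pickle.dump(st,open('st11.pkl','wb')); im=shot('wrist','w11'); print(st['position'],tilt(st),st['width'])
W=cam('wrist',st);print(proj(W,[560.5,6.5,46]),proj(W,[560.5,6.5,11]))
```

```text
[477.13525044 -23.38931934 237.95444306] ('dr to level', array([-0.3 ,  0.55,  0.  ]), 'xyaw', np.float64(5.93)) 85.41063907085437
[236.33834757  83.0978515 ] [238.82494022  84.93157973]
```

View pics/w11.png

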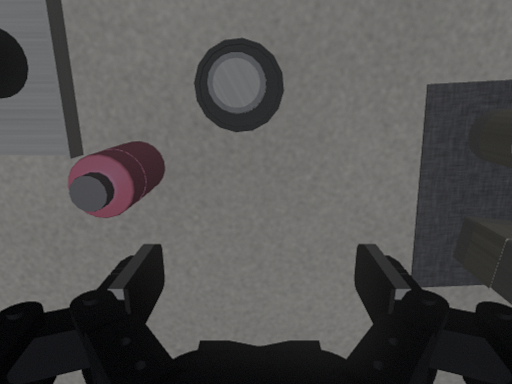

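Emit:
servo_tool(
  plan=[
    {"delta_pos": [0,-0.015,0.01],"dr": [0,0.1,0]},
    {"delta_pos": [-0.005,-0.025,0.01],"dr": [0,0.1,0]},
    {"delta_pos": [-0.01,-0.035,0.005],"dr": [0,0.1,0]},
    {"delta_pos": [-0.01,-0.035,0],"dr": [0,0.1,0]},
    {"delta_pos": [-0.01,-0.035,0],"dr": [0,0,0]},
    {"delta_pos": [-0.005,-0.03,0],"dr": [0,0,0]},
    {"delta_pos": [0,-0.02,0],"dr": [0,0,0]},
    {"delta_pos": [0,-0.01,0],"dr": [0,0,0]},
    {"delta_pos": [0,0,0],"dr": [0,0,0]},
    {"delta_pos": [0,0,0],"dr": [0,0,0]},
  ],
)

```text
t: 30.27
position: [440.1, -234.4, 261.0]
tool_rot: [-3.129, -0.172, 0.003]
force: [0.7, -0.5, -0.5]
width: 85.4
```

Run:
```python
from h import *
import pickle
st=read_state();pickle.dump(st,open('st12.pkl','wb')); im=shot('wrist','w12'); print(st['position'],tilt(st),st['width'])
cv2.imwrite('pics/c12.png',cv2.convertScaleAbs(cv2.resize(im[0:300],None,fx=1.56,fy=1.56,interpolation=2),alpha=1.6))
```

```text
[ 440.06692878 -234.44795677  260.97209883] ('dr to level', array([-0.45, -0.13, -0.  ]), 'xyaw', np.float64(6.31)) 85.35829391266567
```

View pics/c12.png

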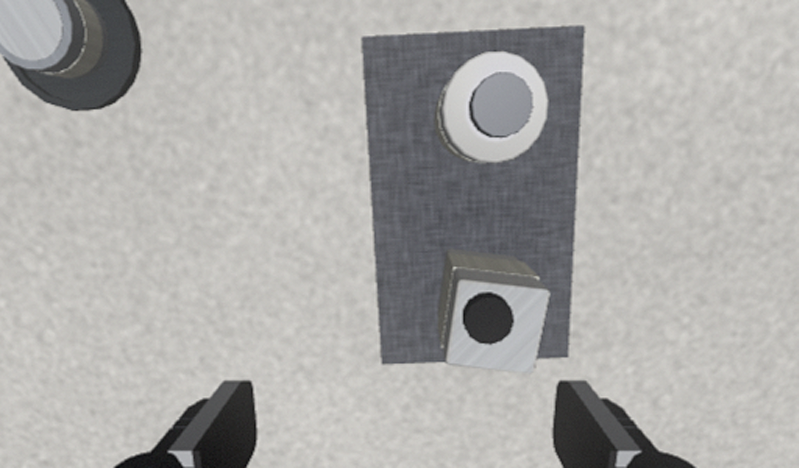

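Run:
```python
from h import *
import pickle
np.set_printoptions(precision=1,suppress=True)
st=pickle.load(open('st12.pkl','rb')); W=cam('wrist',st)
H=lambda x,y,z:hit(W,(x/1.56-.2,y/1.56-.2),z)[:2]
print('bottle',H(504,103,118),H(496,107,97))
c=[H(*p,101) for p in [(457,279),(549,290),(534,373),(446,360)]]
print('can',np.mean(c,0),[np.hypot(*(c[i]-c[i-1])) for i in range(4)],[np.degrees(np.arctan2(*(c[i]-c[i-1])[::-1])) for i in range(4)])
```

```text
bottle [ 538.9 -271.1] [ 538.7 -270.8]
can [ 420.  -289.6] [np.float64(49.766172711723705), np.float64(52.82022488758149), np.float64(51.59173839802881), np.float64(53.31513094406374)] [np.float64(0.4631903279874116), np.float64(-90.55842315118045), np.float64(-179.05756537309435), np.float64(87.48985163922968)]
```

Emit:
servo_tool(
  plan=[
    {"delta_pos": [0.015,-0.005,0],"dr": [0,0,0]},
    {"delta_pos": [0.025,-0.01,0],"dr": [0,0,0]},
    {"delta_pos": [0.025,-0.01,0],"dr": [0,0,0]},
    {"delta_pos": [0.02,-0.007,0],"dr": [0,0,0]},
    {"delta_pos": [0.01,-0.003,0],"dr": [0,0,0]},
    {"delta_pos": [0,0,-0.01],"dr": [0,0,0]},
    {"delta_pos": [0,0,-0.025],"dr": [0,0,0]},
    {"delta_pos": [0,0,-0.025],"dr": [0,0,0]},
    {"delta_pos": [0,0,-0.015],"dr": [0,0,0]},
    {"delta_pos": [0,0,0],"dr": [0,0,0]},
    {"delta_pos": [0,0,0],"dr": [0,0,0]},
  ],
)

```text
t: 31.23
position: [541.5, -253.8, 180.5]
tool_rot: [-3.125, -0.198, 0.004]
force: [0.3, -0.5, 0.6]
width: 85.0
```

Emit:
servo_tool(
  plan=[
    {"delta_pos": [-0.001,-0.008,0],"dr": [0,0,0]},
    {"delta_pos": [-0.001,-0.007,0],"dr": [0,0,0]},
    {"delta_pos": [0,0,0],"dr": [0,0,0]},
    {"delta_pos": [0,0,-0.015],"dr": [0,0,0]},
    {"delta_pos": [0,0,-0.02],"dr": [0,0,0]},
    {"delta_pos": [0,0,-0.015],"dr": [0,0,0]},
    {"delta_pos": [0,0,0],"dr": [0,0,0]},
    {"delta_pos": [0,0,0],"dr": [0,0,0]},
  ],
)

```text
t: 31.9
position: [540.7, -271.9, 137.1]
tool_rot: [-3.132, -0.197, -0.012]
force: [0.5, -0.2, 0.3]
width: 85.5
```

Emit:
servo_tool(
  plan=[
    {"delta_pos": [-0.001,0,-0.01],"dr": [0,0,0]},
    {"delta_pos": [-0.001,0.001,-0.015],"dr": [0,0,0]},
    {"delta_pos": [-0.001,0,-0.012],"dr": [0,0.1,0]},
    {"delta_pos": [0,0,-0.006],"dr": [0,0.1,0]},
    {"delta_pos": [0,0,-0.003],"dr": [0,0,0]},
    {"delta_pos": [0,0,0],"dr": [0,0,0]},
  ],
)

```text
t: 32.4
position: [538.9, -272.3, 92.6]
tool_rot: [3.135, 0.197, 0.015]
force: [-0.5, 0.2, -0.3]
width: 85.4
```

Emit:
servo_tool(
  plan=[
    {"delta_pos": [0,0.001,-0.005],"dr": [0,0,0]},
    {"delta_pos": [0,0,-0.003],"dr": [0,0,0]},
  ],
)

```text
t: 32.57
position: [539.4, -271.6, 85.3]
tool_rot: [3.134, 0.197, 0.017]
force: [-0.0, 0.6, 0.4]
width: 85.5
```

Emit:
servo_tool(
  plan=[
    {"delta_pos": [0,0,0],"dr": [0,0,0]},
    {"delta_pos": [0,0,0],"dr": [0,0,0]},
    {"delta_pos": [0,0,0],"dr": [0,0,0]},
    {"delta_pos": [0,0,0],"dr": [0,0,0]},
    {"delta_pos": [0,0,0],"dr": [0,0,0]},
    {"delta_pos": [0,0,0],"dr": [0,0,0]},
    {"delta_pos": [0,0,0],"dr": [0,0,0]},
  ],
  jaw=-1,
)

```text
t: 33.15
position: [539.5, -271.4, 85.5]
tool_rot: [3.134, 0.197, 0.017]
force: [-0.0, -0.6, -1.2]
width: 54.6
```

Run:
```python
from h import *
st=read_state();print(st['position'],st['tool_rot'],tilt(st),st['width'])
```

```text
[ 539.53479533 -271.4216514    85.52799054] [3.13382014 0.19698993 0.01735371] ('dr to level', array([0.05, 0.64, 0.  ]), 'xyaw', np.float64(7.19)) 54.62976897547631
```

Emit:
servo_tool(
  plan=[
    {"delta_pos": [0,0,0.01],"dr": [0,0,0]},
    {"delta_pos": [0,0,0.02],"dr": [0,0,0]},
    {"delta_pos": [0,0,0.025],"dr": [0,0,0]},
    {"delta_pos": [0,0,0.025],"dr": [0,0,0]},
    {"delta_pos": [0,0,0.025],"dr": [0,0,0]},
    {"delta_pos": [0,0,0.02],"dr": [0,0,0]},
    {"delta_pos": [0,0.01,0.015],"dr": [0,0,0]},
    {"delta_pos": [0,0.02,0.005],"dr": [0,0,0]},
    {"delta_pos": [0,0.025,0],"dr": [0,0,0]},
    {"delta_pos": [0,0.03,0],"dr": [0,0,0]},
    {"delta_pos": [0,0.03,0],"dr": [0,0,0]},
    {"delta_pos": [0,0.03,0],"dr": [0,0,0]},
    {"delta_pos": [0,0.03,0],"dr": [0,0,0]},
    {"delta_pos": [0,0.03,0],"dr": [0,0,0]},
    {"delta_pos": [0,0.03,0],"dr": [0,0,0]},
    {"delta_pos": [0,0.03,0],"dr": [0,0,0]},
    {"delta_pos": [0,0.03,0],"dr": [0,0,0]},
    {"delta_pos": [0,0.03,0],"dr": [0,0,0]},
    {"delta_pos": [0,0.03,0],"dr": [0,0,0]},
    {"delta_pos": [0,0.03,0],"dr": [0,0,0]},
  ],
)

```text
t: 34.82
position: [533.2, 126.1, 253.0]
tool_rot: [3.132, 0.182, 0.032]
force: [1.0, 0.5, -2.5]
width: 55.0
```

Emit:
servo_tool(
  plan=[
    {"delta_pos": [0.005,0.025,0],"dr": [0,0.2,-0.3]},
    {"delta_pos": [0.006,0.025,0],"dr": [0,0.2,-0.3]},
    {"delta_pos": [0.006,0.025,0],"dr": [0,0.2,-0.3]},
    {"delta_pos": [0.003,0.02,0],"dr": [0,0,-0.3]},
    {"delta_pos": [0,0.012,0],"dr": [0,0,-0.3]},
    {"delta_pos": [0,0.006,0],"dr": [0,0,0]},
    {"delta_pos": [0,0,-0.02],"dr": [0,0,0]},
    {"delta_pos": [0,0,-0.025],"dr": [0,0,0]},
    {"delta_pos": [0,0,-0.02],"dr": [0,0,0]},
    {"delta_pos": [0,0,0],"dr": [0,0,0]},
    {"delta_pos": [0,0,0],"dr": [0,0,0]},
  ],
)

```text
t: 35.73
position: [551.3, 250.2, 195.1]
tool_rot: [3.136, 0.151, 0.027]
force: [0.9, 0.5, -0.7]
width: 55.2
```

Emit:
servo_tool(
  plan=[
    {"delta_pos": [0.003,0.004,0],"dr": [0,0.2,0]},
    {"delta_pos": [0.002,0.003,0],"dr": [0,0.2,0]},
    {"delta_pos": [0,0,-0.01],"dr": [0,0,0]},
    {"delta_pos": [0,0,-0.02],"dr": [0,0,0]},
    {"delta_pos": [0,0,-0.02],"dr": [0,0,0]},
    {"delta_pos": [0,0,-0.015],"dr": [0,0,0]},
    {"delta_pos": [0,0,-0.005],"dr": [0,0,0]},
    {"delta_pos": [0,0,0],"dr": [0,0,0]},
    {"delta_pos": [0,0,0],"dr": [0,0,0]},
  ],
)

```text
t: 36.48
position: [559.8, 258.3, 129.3]
tool_rot: [-3.136, -0.149, -0.032]
force: [0.4, -0.6, -1.0]
width: 55.1
```

Emit:
servo_tool(
  plan=[
    {"delta_pos": [-0.001,0,-0.008],"dr": [0,0.2,0]},
    {"delta_pos": [-0.001,0,-0.01],"dr": [0,0.2,0]},
    {"delta_pos": [-0.001,0,-0.008],"dr": [0,0.2,0]},
    {"delta_pos": [0,0,-0.005],"dr": [0,0.1,0]},
    {"delta_pos": [0,0,-0.003],"dr": [0,0,0]},
    {"delta_pos": [0,0,0],"dr": [0,0,0]},
  ],
)

```text
t: 36.98
position: [557.5, 258.7, 94.6]
tool_rot: [-3.134, -0.149, -0.017]
force: [-0.2, -0.0, -2.2]
width: 55.1
```

Emit:
servo_tool(
  plan=[
    {"delta_pos": [0,-0.001,-0.002],"dr": [0,0,0]},
    {"delta_pos": [0,0,-0.002],"dr": [0,0,0]},
    {"delta_pos": [0,0,-0.002],"dr": [0,0.1,0]},
  ],
)

```text
t: 37.23
position: [557.8, 257.7, 88.7]
tool_rot: [-3.133, -0.149, -0.016]
force: [-0.1, 0.7, -1.7]
width: 55.3
```

Emit:
servo_tool(
  plan=[
    {"delta_pos": [0,0,-0.001],"dr": [0,0,0]},
    {"delta_pos": [0,0,-0.001],"dr": [0,0,0]},
  ],
)

```text
t: 37.4
position: [558.6, 257.9, 88.6]
tool_rot: [-3.133, -0.149, -0.019]
force: [-4.8, -2.3, 9.9]
width: 55.0
```

Emit:
servo_tool(
  plan=[
    {"delta_pos": [0,0,0],"dr": [0,0,0]},
    {"delta_pos": [0,0,0],"dr": [0,0,0]},
    {"delta_pos": [0,0,0],"dr": [0,0,0]},
    {"delta_pos": [0,0,0.001],"dr": [0,0,0]},
    {"delta_pos": [0,0,0.001],"dr": [0,0,0]},
    {"delta_pos": [0,0,0.002],"dr": [0,0,0]},
  ],
  jaw=1,
)

```text
t: 37.9
position: [559.3, 258.1, 93.8]
tool_rot: [-3.132, -0.149, -0.023]
force: [-0.1, -0.1, 0.4]
width: 85.4
```

Emit:
servo_tool(
  plan=[
    {"delta_pos": [0,0,0.015],"dr": [0,0,0]},
    {"delta_pos": [0,0,0.025],"dr": [0,0,0]},
    {"delta_pos": [0,0,0.03],"dr": [0,0,0]},
    {"delta_pos": [0,0,0.03],"dr": [0,0,0]},
    {"delta_pos": [0,0,0.03],"dr": [0,0,0]},
    {"delta_pos": [-0.015,0,0.02],"dr": [0,0,0]},
    {"delta_pos": [-0.02,0,0.015],"dr": [0,0,0]},
    {"delta_pos": [-0.015,0,0],"dr": [0,0,0]},
    {"delta_pos": [0,0,0],"dr": [0,0,0]},
    {"delta_pos": [0,0,0],"dr": [0,0,0]},
  ],
)

```text
t: 38.73
position: [505.9, 257.1, 268.0]
tool_rot: [-3.132, -0.148, -0.023]
force: [1.1, 0.8, -1.2]
width: 85.3
```

Run:
```python
from h import *
import pickle
st=read_state();pickle.dump(st,open('st13.pkl','wb')); im=shot('wrist','w13'); print(st['position'],tilt(st),st['width'])
cv2.imwrite('pics/c13.png',cv2.convertScaleAbs(cv2.resize(im[0:300],None,fx=1.56,fy=1.56,interpolation=2),alpha=1.6))
```

```text
[505.858475   257.07184716 268.04594982] ('dr to level', array([-0.41,  0.82,  0.  ]), 'xyaw', np.float64(5.42)) 85.27214055770867
```

View pics/c13.png

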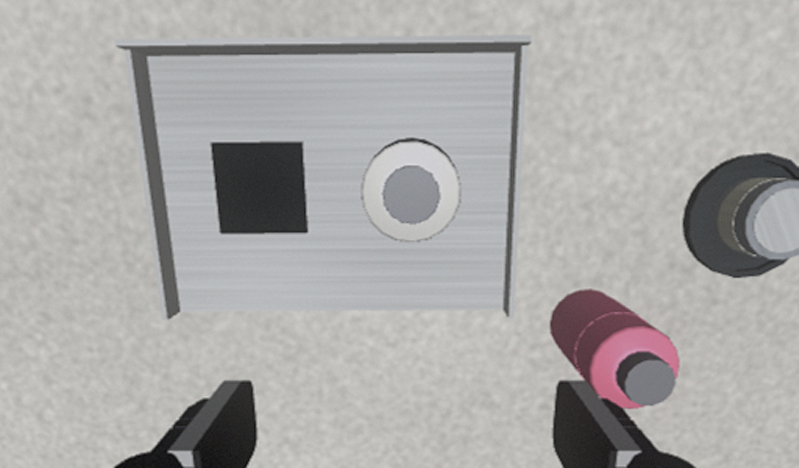

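Run:
```python
from h import *
import pickle
np.set_printoptions(precision=1,suppress=True)
st=pickle.load(open('st13.pkl','rb')); W=cam('wrist',st)
H=lambda x,y,z:hit(W,(x/1.56-.2,y/1.56-.2),z)[:2]
print('bottle',H(411,194,121),H(411,190,100))
p=[H(*q,6) for q in [(212,142),(302,142),(308,233),(220,234)]];print('sq',np.mean(p,0))
```

```text
bottle [558.9 259.2] [559.8 259.1]
sq [544.9 368.8]
```

Emit:
servo_tool(
  plan=[
    {"delta_pos": [0,-0.02,0],"dr": [0,0,0]},
    {"delta_pos": [-0.003,-0.03,0],"dr": [0,0.1,-0.4]},
    {"delta_pos": [-0.005,-0.035,0],"dr": [0,0.1,-0.4]},
    {"delta_pos": [-0.005,-0.035,0],"dr": [0,0.1,-0.4]},
    {"delta_pos": [-0.005,-0.035,0],"dr": [0,0.1,-0.4]},
    {"delta_pos": [-0.005,-0.035,0],"dr": [0,0.1,-0.4]},
    {"delta_pos": [-0.006,-0.035,0],"dr": [0,0,-0.4]},
    {"delta_pos": [-0.006,-0.035,0],"dr": [0,0,-0.4]},
    {"delta_pos": [-0.006,-0.035,0],"dr": [0,0,-0.4]},
    {"delta_pos": [-0.006,-0.035,0],"dr": [0,0,-0.4]},
    {"delta_pos": [-0.006,-0.035,0],"dr": [0,0,-0.4]},
    {"delta_pos": [-0.006,-0.035,0],"dr": [0,0,-0.4]},
    {"delta_pos": [-0.006,-0.035,0],"dr": [0,0,-0.4]},
    {"delta_pos": [-0.006,-0.035,0],"dr": [0,0,0]},
    {"delta_pos": [-0.006,-0.03,0],"dr": [0,0,0]},
    {"delta_pos": [-0.003,-0.02,0],"dr": [0,0,0]},
    {"delta_pos": [0,-0.005,0],"dr": [0,0,0]},
    {"delta_pos": [0,0,0],"dr": [0,0,0]},
  ],
)

```text
t: 40.28
position: [422.4, -297.8, 255.7]
tool_rot: [-3.131, -0.006, 0.019]
force: [0.9, 0.5, 0.0]
width: 85.5
```

Emit:
servo_tool(
  plan=[
    {"delta_pos": [-0.001,0.004,0],"dr": [0,-0.3,0]},
    {"delta_pos": [0,0.004,-0.01],"dr": [0,-0.2,0]},
    {"delta_pos": [0,0,-0.025],"dr": [0,0,0]},
    {"delta_pos": [0,0,-0.03],"dr": [0,0,0]},
    {"delta_pos": [0,0,-0.03],"dr": [0,0,0]},
    {"delta_pos": [0,0,-0.015],"dr": [0,0,0]},
    {"delta_pos": [0,0,0],"dr": [0,0,0]},
    {"delta_pos": [0,0,0],"dr": [0,0,0]},
  ],
)

```text
t: 40.95
position: [424.1, -279.9, 141.9]
tool_rot: [-3.13, -0.018, 0.001]
force: [1.3, 0.3, 0.8]
width: 85.1
```

Run:
```python
from h import *
st=read_state(); im=shot('wrist','w14'); print(st['position'],tilt(st))
W=cam('wrist',st); print(proj(W,[420,-289.6,101]))
```

```text
[ 424.0770449  -279.86876128  141.94246237] ('dr to level', array([-0.67, -0.04, -0.  ]), 'xyaw', np.float64(0.64))
[277.33106145 244.64624902]
```

View pics/w14.png

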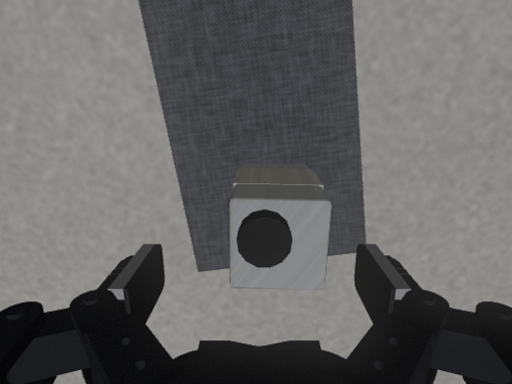

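Emit:
servo_tool(
  plan=[
    {"delta_pos": [-0.002,-0.005,0],"dr": [0,0,0]},
    {"delta_pos": [-0.002,-0.005,0],"dr": [0,0,0]},
    {"delta_pos": [0,0,-0.01],"dr": [0,0,0]},
    {"delta_pos": [0,0,-0.015],"dr": [0,0,0]},
    {"delta_pos": [0,0,-0.01],"dr": [0,0,0]},
    {"delta_pos": [0,0,-0.005],"dr": [0,0,0]},
    {"delta_pos": [0,0,0],"dr": [0,0,0]},
  ],
)

```text
t: 41.58
position: [421.6, -292.1, 104.8]
tool_rot: [-3.136, -0.018, -0.012]
force: [0.3, 0.6, 0.3]
width: 85.8
```

Emit:
servo_tool(
  plan=[
    {"delta_pos": [-0.001,0.001,-0.006],"dr": [0,0.1,0]},
    {"delta_pos": [-0.001,0.001,-0.006],"dr": [0,0.1,0]},
    {"delta_pos": [0,0,-0.005],"dr": [0,0.1,0]},
    {"delta_pos": [0,0,-0.003],"dr": [0,0.1,0]},
    {"delta_pos": [0,0,0],"dr": [0,0,0]},
  ],
)

```text
t: 42.0
position: [419.6, -290.1, 83.4]
tool_rot: [-3.137, -0.018, -0.001]
force: [0.7, 1.2, 0.0]
width: 85.0
```

Emit:
servo_tool(
  plan=[
    {"delta_pos": [0,0,0],"dr": [0,0,0]},
    {"delta_pos": [0,0,0],"dr": [0,0,0]},
    {"delta_pos": [0,0,0],"dr": [0,0,0]},
    {"delta_pos": [0,0,0],"dr": [0,0,0]},
    {"delta_pos": [0,0,0],"dr": [0,0,0]},
    {"delta_pos": [0,0,0],"dr": [0,0,0]},
    {"delta_pos": [0,0,0],"dr": [0,0,0]},
  ],
  jaw=-1,
)

```text
t: 42.58
position: [419.8, -290.1, 83.9]
tool_rot: [-3.137, -0.018, -0.001]
force: [0.1, 0.3, -2.2]
width: 53.6
```

Emit:
servo_tool(
  plan=[
    {"delta_pos": [0,0,0.01],"dr": [0,0,0]},
    {"delta_pos": [0,0,0.02],"dr": [0,0,0]},
    {"delta_pos": [0,0,0.025],"dr": [0,0,0]},
    {"delta_pos": [0,0,0.025],"dr": [0,0,0]},
    {"delta_pos": [0,0,0.025],"dr": [0,0,0]},
    {"delta_pos": [0,0,0.025],"dr": [0,0,0]},
    {"delta_pos": [0,0.01,0.02],"dr": [0,0,0]},
    {"delta_pos": [0.002,0.02,0.01],"dr": [0,0,0]},
    {"delta_pos": [0.005,0.025,0],"dr": [0,0,0]},
    {"delta_pos": [0.006,0.03,0],"dr": [0,0,0.4]},
    {"delta_pos": [0.006,0.03,0],"dr": [0,0,0.4]},
    {"delta_pos": [0.006,0.03,0],"dr": [0,0,0.4]},
    {"delta_pos": [0.006,0.03,0],"dr": [0,0,0.4]},
    {"delta_pos": [0.006,0.03,0],"dr": [0,0,0.4]},
    {"delta_pos": [0.006,0.03,0],"dr": [0,0,0.4]},
    {"delta_pos": [0.006,0.03,0],"dr": [0,0,0.4]},
    {"delta_pos": [0.006,0.03,0],"dr": [0,0,0.4]},
    {"delta_pos": [0.006,0.03,0],"dr": [0,0,0.4]},
    {"delta_pos": [0.006,0.03,0],"dr": [0,0,0.4]},
    {"delta_pos": [0.006,0.03,0],"dr": [0,0,0.4]},
  ],
)

```text
t: 44.25
position: [487.7, 110.3, 266.9]
tool_rot: [-3.136, -0.13, -0.015]
force: [0.2, -0.7, -2.2]
width: 53.8
```

Emit:
servo_tool(
  plan=[
    {"delta_pos": [0.008,0.03,0],"dr": [0,0,0.2]},
    {"delta_pos": [0.008,0.03,0],"dr": [0,0.1,0.2]},
    {"delta_pos": [0.008,0.03,0],"dr": [0,0.1,0]},
    {"delta_pos": [0.008,0.03,0],"dr": [0,0.1,0]},
    {"delta_pos": [0.008,0.03,0],"dr": [0,0.1,0]},
    {"delta_pos": [0.006,0.03,0],"dr": [0,0,0]},
    {"delta_pos": [0.004,0.028,0],"dr": [0,0,0]},
    {"delta_pos": [0.002,0.02,0],"dr": [0,0,0]},
    {"delta_pos": [0,0.01,0],"dr": [0,0,0]},
    {"delta_pos": [0,0.005,0],"dr": [0,0,0]},
    {"delta_pos": [0,0,0],"dr": [0,0,0]},
    {"delta_pos": [0,0,0],"dr": [0,0,0]},
  ],
)

```text
t: 45.25
position: [537.2, 370.1, 273.5]
tool_rot: [-3.135, -0.151, -0.006]
force: [0.4, 0.0, -2.4]
width: 53.5
```

Emit:
servo_tool(
  plan=[
    {"delta_pos": [0.003,0,-0.01],"dr": [0,0,0]},
    {"delta_pos": [0.003,0,-0.02],"dr": [0,0,0]},
    {"delta_pos": [0.001,0,-0.025],"dr": [0,0,0]},
    {"delta_pos": [0,0,-0.025],"dr": [0,0,0]},
    {"delta_pos": [0,0,-0.025],"dr": [0,0,0]},
    {"delta_pos": [0,0,-0.02],"dr": [0,0,0]},
    {"delta_pos": [0,0,-0.01],"dr": [0,0,0]},
    {"delta_pos": [0,0,0],"dr": [0,0,0]},
    {"delta_pos": [0,0,0],"dr": [0,0,0]},
  ],
)

```text
t: 46.0
position: [546.5, 359.5, 132.8]
tool_rot: [-3.135, -0.136, -0.01]
force: [0.3, -0.4, -1.4]
width: 53.8
```

Emit:
servo_tool(
  plan=[
    {"delta_pos": [0,0.005,0],"dr": [0,0,0]},
    {"delta_pos": [-0.001,0.004,0],"dr": [0,0.1,0]},
    {"delta_pos": [-0.001,0,-0.01],"dr": [0,0.1,0]},
    {"delta_pos": [0,0,-0.012],"dr": [0,0,0]},
    {"delta_pos": [0,0,-0.008],"dr": [0,0,0]},
    {"delta_pos": [0,0,-0.004],"dr": [0,0,0]},
    {"delta_pos": [0,0,0],"dr": [0,0,0]},
  ],
)

```text
t: 46.58
position: [545.8, 370.0, 100.3]
tool_rot: [-3.132, -0.136, -0.014]
force: [0.4, -0.1, -2.3]
width: 53.3
```

Emit:
servo_tool(
  plan=[
    {"delta_pos": [-0.001,-0.001,-0.005],"dr": [0,0.2,0]},
    {"delta_pos": [-0.001,0,-0.004],"dr": [0,0.2,0]},
    {"delta_pos": [0,0,-0.002],"dr": [0,0.1,0]},
    {"delta_pos": [0,0,0],"dr": [0,0,0]},
  ],
)

```text
t: 46.92
position: [543.5, 368.7, 87.8]
tool_rot: [-3.132, -0.136, 0.002]
force: [-0.7, -0.3, -2.6]
width: 53.9
```

Emit:
servo_tool(
  plan=[
    {"delta_pos": [0.002,0,0],"dr": [0,0,0]},
    {"delta_pos": [0,0,-0.0015],"dr": [0,0,0]},
    {"delta_pos": [0,0,-0.001],"dr": [0,0,0]},
  ],
)

```text
t: 47.17
position: [546.3, 368.9, 86.9]
tool_rot: [-3.131, -0.135, -0.001]
force: [-6.0, -3.2, 11.3]
width: 53.8
```

Emit:
servo_tool(
  plan=[
    {"delta_pos": [0,0,0],"dr": [0,0,0]},
    {"delta_pos": [0,0,0],"dr": [0,0,0]},
    {"delta_pos": [0,0,0],"dr": [0,0,0]},
    {"delta_pos": [0,0,0.001],"dr": [0,0,0]},
    {"delta_pos": [0,0,0.001],"dr": [0,0,0]},
    {"delta_pos": [0,0,0.002],"dr": [0,0,0]},
  ],
  jaw=1,
)

```text
t: 47.67
position: [547.2, 369.3, 92.7]
tool_rot: [-3.13, -0.135, -0.005]
force: [-0.6, 1.0, 0.1]
width: 85.6
```

Emit:
servo_tool(
  plan=[
    {"delta_pos": [0,0,0.015],"dr": [0,0,0]},
    {"delta_pos": [0,0,0.025],"dr": [0,0,0]},
    {"delta_pos": [0,0,0.03],"dr": [0,0,0]},
    {"delta_pos": [0,0,0.03],"dr": [0,0,0]},
    {"delta_pos": [0,0,0.03],"dr": [0,0,0]},
    {"delta_pos": [-0.02,-0.01,0.03],"dr": [0,0,0]},
    {"delta_pos": [-0.02,-0.02,0.025],"dr": [0,0,0]},
    {"delta_pos": [-0.015,-0.02,0],"dr": [0,0,0]},
    {"delta_pos": [0,-0.02,0],"dr": [0,0,0]},
    {"delta_pos": [0,0,0],"dr": [0,0,0]},
    {"delta_pos": [0,0,0],"dr": [0,0,0]},
    {"delta_pos": [0,0,0],"dr": [0,0,0]},
  ],
)

```text
t: 48.67
position: [487.4, 296.1, 288.1]
tool_rot: [-3.129, -0.136, -0.009]
force: [1.3, -1.2, -0.3]
width: 85.3
```

Run:
```python
from h import *
import pickle
st=read_state();pickle.dump(st,open('st15.pkl','wb')); im=shot('wrist','w15'); print(st['position'],tilt(st),st['width'],st['force'])
cv2.imwrite('pics/c15.png',cv2.convertScaleAbs(cv2.resize(im[0:300],None,fx=1.56,fy=1.56,interpolation=2),alpha=1.6))
a=shot('side','side15'); cv2.imwrite('pics/s15.png',cv2.resize(a[120:384,100:400],None,fx=2.2,fy=2.2,interpolation=2))
shot('scene','scene15')
```

```text
[487.43707003 296.05305494 288.14257787] ('dr to level', array([-0.57,  0.29,  0.  ]), 'xyaw', np.float64(4.98)) 85.31361587427648 [ 1.30363966 -1.17158705 -0.31883029]
```

View pics/c15.png

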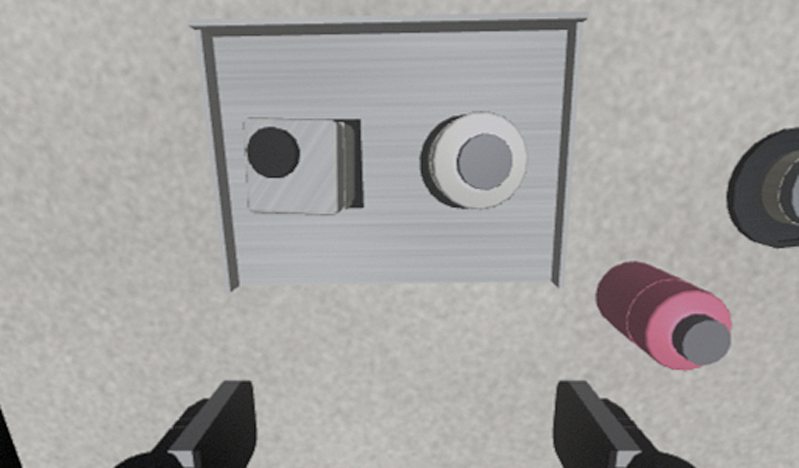

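View pics/s15.png

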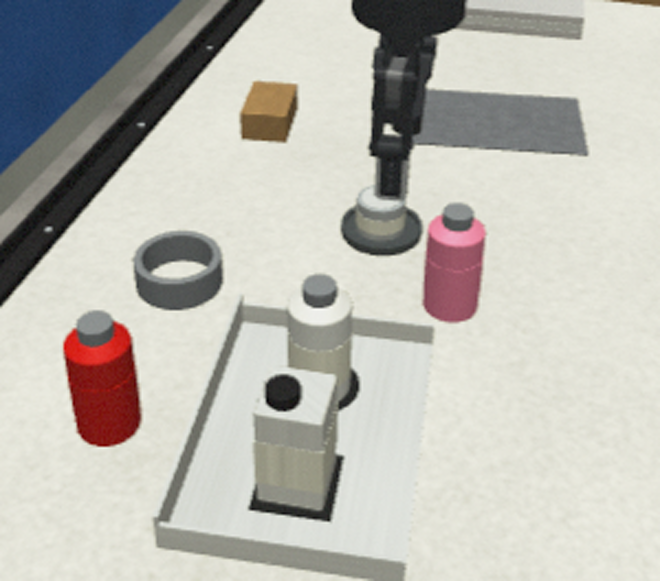

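Run:
```python
from h import *
import pickle
np.set_printoptions(precision=1,suppress=True)
st=pickle.load(open('st15.pkl','rb')); W=cam('wrist',st)
H=lambda x,y,z:hit(W,(x/1.56-.2,y/1.56-.2),z)[:2]
print('bottle',H(485,161,121),H(479,160,100))
c=[H(*q,104) for q in [(243,119),(335,119),(338,214),(249,212)]];print('can',np.mean(c,0))
t=[H(*q,4) for q in [(213,38),(566,31)]]; u=t[0]-t[1];u/=np.hypot(*u);x=np.array([u[1],-u[0]]);cen=sum(t)/2-91*x
print('pads',cen+56*u,cen-56*u)
```

```text
bottle [558.9 259.5] [559.2 260. ]
can [545.7 368.5]
pads [544.2 369.6] [555.8 258.2]
```

```bash
python3 -c "
from bench import *
print(close_job())"
```

```text
the job is handed in; nothing more can be done
None
```

The job is done and handed in, with about 49 s of the 144 s used. I moved the bottle and then the can to the mat, and stood the pot in the stand while both were still there. Then I put the bottle back on the round pad and the can back on the square pad.

**Last checks, from the wrist camera:**

| Item | Measured offset | Limit |
|---|---|---|
| Pot from stand centre | about 1–2 mm | 13 mm |
| Bottle from round pad centre | about 3.5 mm | 12 mm |
| Can from square pad centre | about 2 mm | 12 mm |

- **Upright and released:** The last side view shows all three standing, with the open gripper clear of them.
- **Bystanders:** The tape roll, the box and the two look-alike bottles look unmoved in that view. I did not measure their positions again.
- **Disagreement:** The two fixed cameras differed by about 5–7 mm in x, with the wrist camera between them, so I used the wrist values. No check failed.

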